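# Hold the frame upright square

## Task

The upright of the aluminium frame on the breadboard hangs on one loose bolt and leans to one side. Pick up the red triangular square, lay it flat on the board in the tight corner, on the side the upright leans towards, and press it home without ramming it until one leg is flush along the rail and the other flush along the upright, so that the upright stands square to the rail. Finish while still gripping the square and pressing it firmly against both so the bolt could be tightened, with the gripper touching only the square and the other things left where they are.

Things in the scene. Friction and masses are not known exactly. Their poses are not given: they have to be found in the camera images.
- square: Red aluminium triangular square, 0.34 kg, 18 mm thick, lying flat: two legs 150 x 22 mm at a right angle, a brace 16 mm wide across their ends. Origin on the underside, 50 mm in from both outer faces (planes x = -50 and y = -50 mm); x and y run along the legs away from the heel, z up. The last 8 mm of each outer face at the heel are notched away. Mirror-symmetric: either leg may go on the rail.
- square_heel (a point): Point on the underside of the square where its two outer faces would meet, at (-50, -50, 0) mm in its frame.
- square_grip (a point): Middle of the brace, at half height: (25, 25, 9) mm in the square's frame. The brace runs at 45 degrees to both legs and is gripped across its 16 mm; it has 59 mm of free space on the heel side and nothing on the other.
- board: Dark steel breadboard 300 mm (its x) by 400 mm (its y), 12 mm thick, fixed to the bench; origin under its centre, so its top is at z = 12 mm. Friction between board, rail, upright and square is about 0.6, so rubbing on one face takes up part of the push on the other.
- rail: Base rail: aluminium profile 30 x 30 mm, 360 mm long along its y, fixed on the board. Origin mid-underside, at the board's top; axes parallel to the board's. The square goes against its face x = -15 mm. A steel T plate with bolt heads, up to 39 mm above the board, lies over rail and foot of the upright, within their widths, clear of the corners.
- upright: Upright: aluminium profile 30 x 30 mm, 220 mm long, flat on the board, black cap at its free end. It leads from mid-rail towards the rail's -x. Origin on the axis of its loose bolt, at board level, 24 mm from the rail's face; it reaches from x = +22 to -199 mm in its own frame (x as the rail's when square); side faces at y = +15 and -15 mm.
- upright_end (a point): Middle of the top edge of the upright's free end, 198 mm from the bolt, 30 mm above the board.
- pivot (a joint): Angle of the upright about its loose bolt (rad), counter-clockwise from above; 0 = square to the rail. Positive: free end swung to the rail's -y side, tight corner is corner_right; negative: corner_left. Dry friction about 0.25 N m (2 N at the square's far end); stays where left. Starts within 0.11 either way.
- corner_left (a point): Corner on the rail's +y side: where the rail's face and the upright's side face meet at board level when the upright is square, at (-15, 15, 0) mm in the rail's frame.
- corner_right (a point): The same on the rail's -y side, at (-15, -15, 0) mm in the rail's frame.
- tray: Blue screw tray 90 x 130 x 35 mm on the bench, left alone; origin under its centre.
- hexdriver: Orange-handled hex driver 140 mm long, 28 mm thick, lying on the board along its near edge (board frame about x = -127, y = -111 mm), left alone; origin near its middle.
- reagent: Glass reagent bottle 70 mm across, 140 mm high, left alone; origin under its centre.
- slidebox: Green slide box 87 x 102 x 36 mm, left alone; origin under its centre.
Not all that is in view belongs to the job. Of the things that look like the square, the middle-sized one is meant.

How it is judged:
By the outcome, as a careful person would: the job done as asked, in the order asked, and still so for the second after the job is handed in, while the arm keeps its last pose, push and grip.
It also fails if it takes over 64 s, if anything falls off the work surface, if the arm or the gripper's body presses on something with over 40 N, if the wrist force passes 120 N, or if a joint passes its speed limit or range.

## Robot

A 6-joint arm with a two-finger parallel gripper is mounted at the origin on the work surface. World frame = base frame: x ahead of the robot, y to its left, z up, the work surface at z = 0. Lengths are in m, angles in degrees, forces in N, time in s.
With the tool pointing down it reaches from about 0.275 to 1 m from the base axis. Payload 8.4 kg.
Tool frame: the origin (TCP) lies midway between the tips of the shut fingers; the grasp point (between the pads) lies arm.grip_depth behind it (arm.grip_depth is the distance from the TCP to the grasp point, in m); z points along the fingers, y is the direction in which the jaws open and shut (so a half turn about z gives the same grasp; the last joint's range is limited). The gripper opens to 85 mm and grips with 20 to 120 N. Pads are 22 mm wide; open, the fingers measure 114 mm over their backs; the gripper's body (76 mm by 85 mm) begins 54 mm behind the grasp point. The pads swing forward as they close: fully open they stand 13 mm farther back than shut.
Start: joints at [74.92, 20.225, 93.587, -0, 66.188, -0.138], TCP at [0.161, 0.604, 0.231] pointing down, gripper open.
Joint ranges: [-150.9, 150.9], [-52.94, 120.26], [3.33, 152.33], [-74.26, 254.26], [0, 154.13], [-172.89, 172.89]. Speed limits (degrees/s): [127.2, 127.2, 159.86, 180, 180, 180].

## Interface

Orientations are given as a 3x3 rotation matrix whose columns are the frame's x, y, z axes.
In Python, from workcell import arm gives the robot as it stands.
- The arm moves only by the tool step_arm, never from a script. Its argument "motion" is a list of rows, each an object of numbers: "grip": the closure, from -1 (fully open) to 1 (shut); "x", "y", "z": the shift along the tool's x, y, z in mm; "wx", "wy", "wz": the turn, a rotation vector about the tool's x, y, z in degrees. In form: [{"grip": .., "x": .., "y": .., "z": .., "wx": .., "wy": .., "wz": ..}, ...]. A call has 1 to 5 rows; each row shifts and turns the commanded pose from where the row before left it, along the tool's axes as they then stand; what a row does not reach is not made up. A row lasts 1/10 s, in which the tool goes at most 50 mm and 8.59 degrees, less where a joint would pass 70% of its speed; a pose out of reach is approached as far as the arm can. A call with a gripper value outside its range is refused whole. The fingers move at their own pace and stop on an object; the grip force is fixed at half the most. Time passes only in rows, so rows that do not move let the fingers close. It gives the time, the measured TCP pose, the force and the opening at its end, in the units of the state.
- arm.observe(): the state, without advancing time (a new reading comes with each control period).
- arm.get_image(name): name is "scene" or "top"; returns a dict with "pixels" (420x560x3 uint8, red, green, blue), "vfov" (degrees; the focal length in pixels is half the picture's height over the tangent of half this angle, whatever the lens; pixels are square), "cx", "cy" (the principal point, pixels), "k1" (the pictures are not rectified: a ray, as slopes to the right and down, at radius r is drawn at 1 + k1 r^2 times it, then the intrinsics apply), "extrinsics" (4x4, takes a point from camera to world coordinates). Camera axes: x right, y down, z forward; pixel columns grow to the right and rows downward; lengths in m; the calibration is good to about 2 mm. A picture is of the moment at which its call begins. There is no depth.
- arm.close_job(): hands the job in, once; it reports no verdict.
Trained networks look in a picture, given as the dict that the camera call returned (one of the last four; its "shot" number tells which), for a name from the list of things; names that differ only in an ending like _2 or _b are one class to them, and where a whole thing is asked for, a point or a joint stands for the part that bears it (a point fixed in the world has none). Each returns a list of dicts, best first, with "p" (0 to 1); they miss things now and then, are a little off and sometimes report something else, mostly with a low value. They report only what shows in the picture. A call takes as long as a camera call. They do not tell look-alikes from the thing itself.
- arm.look_for(picture, thing): "box" ([left, top, right, bottom] in pixels, round what is visible of it).
- arm.landmark_of(picture, thing): "location" ([column, row] in pixels: a listed point, or the origin of a listed thing).
The state is a dict: "clock": time; "joint_pos": joint angles; "joint_vel": joint speeds; "effort": joint torques, N m; "ee_pos": TCP position; "ee_rot": TCP orientation; "contact_force": force on the tool from outside, world axes, zero at the start; "moment": the same for the moment, N m; "grip_width": opening from 0.0 (shut) to 1.0 (fully open).
Only numpy, scipy, OpenCV 4.12 (cv2) and the standard library are available. Lean on these libraries where they do the work, as an engineer would, in place of code of your own. Each camera call takes 0.05 s, during which the arm holds its last target.

## Working session

There is one attempt and no reset: what is moved stays moved. The work goes in short steps, Python scripts to look and compute and a tool call to move; the robot and the scene stay as the last step left them, time stands still between calls to the robot, and variables do not carry over. Pictures are saved under pics/ and viewed, and the job is handed in when it is done.

Besides the shell and the picture viewer there is one more tool, called after "Call:" by a JSON object that holds its "fn" and its "kwargs", one argument or row to a line. step_arm: Moves the arm, as the interface text tells. Its arguments: {"type":"object","properties":{"motion":{"type":"array"}},"required":["motion"]}

```bash
ls; mkdir -p pics
python3 - <<'E'
from workcell import arm
import cv2,pickle
o=arm.observe(); print(o, arm.grip_depth)
for n in ("top","scene"):
    p=arm.get_image(n); cv2.imwrite(f"pics/{n}0.png",p["pixels"][:,:,::-1]); pickle.dump(p,open(f"{n}0.pkl","wb"))
    print(n,p["vfov"],p["cx"],p["cy"],p["k1"],p["extrinsics"])
    for t in ("square","board","rail","upright"): print(t,arm.look_for(p,t))
    for t in ("square","square_heel","square_grip","board","rail","upright","upright_end","corner_left","corner_right"): print(t,arm.landmark_of(p,t))
E
```

```text
pics
{'clock': 0.0, 'joint_pos': array([ 7.49220112e+01,  2.02614024e+01,  9.36300608e+01, -7.68463175e-04,
        6.61866499e+01, -1.38525541e-01]), 'joint_vel': array([ 0.00373956, -0.03302211, -0.0196736 , -0.01591695,  0.01069588,
        0.04025442]), 'effort': array([-2.23115283e-03, -6.05254841e+01, -3.42068374e+01, -1.19315027e-04,
        9.56959964e-03, -5.66039614e-05]), 'ee_pos': array([0.16101451, 0.60340921, 0.23056614]), 'ee_rot': array([[-9.66200146e-01,  2.57792863e-01, -3.42800129e-04],
       [ 2.57793091e-01,  9.66199245e-01, -1.31958661e-03],
       [-8.96678429e-06, -1.36335628e-03, -9.99999071e-01]]), 'contact_force': array([ 0.08958289, -0.53742304, -1.24776943]), 'moment': array([-0.01926247, -0.05806284,  0.03629741]), 'grip_width': 1.0006014173171676} 0.0187
top 47.41083435490101 275.9984775641577 207.33739282942358 -0.16114807013140314 [[ 0.02635607 -0.98867108  0.14776619  0.18866301]
 [-0.99962897 -0.02708276 -0.00290769 -0.00777263]
 [ 0.00687666 -0.14763473 -0.98901805  1.69032312]
 [ 0.          0.          0.          1.        ]]
square [{'box': [1
[... 2053 characters left out ...]
'location': [196.5, 255.5], 'p': 0.18}]
square_heel [{'location': [413.5, 146.2], 'p': 0.83}, {'location': [381.8, 159.5], 'p': 0.65}, {'location': [321.8, 105.1], 'p': 0.59}]
square_grip [{'location': [423.8, 157.8], 'p': 0.82}, {'location': [284.6, 289.5], 'p': 0.71}, {'location': [348.6, 159.9], 'p': 0.7}, {'location': [279.4, 112.7], 'p': 0.57}]
board [{'location': [173.2, 364.2], 'p': 0.69}, {'location': [258.1, 263.6], 'p': 0.65}]
rail [{'location': [285.3, 286.2], 'p': 0.85}]
upright [{'location': [273.4, 273.3], 'p': 0.88}]
upright_end [{'location': [234.4, 219.1], 'p': 0.97}]
corner_left [{'location': [287.5, 278.7], 'p': 0.97}]
corner_right [{'location': [276.3, 287.5], 'p': 0.74}]
```

Run:
```python
import cv2
im=cv2.imread("pics/top0.png"); cv2.imwrite("pics/t0c.png",cv2.resize(im[125:325,105:385],None,fx=2.85,fy=2.85,interpolation=cv2.INTER_CUBIC))
im=cv2.imread("pics/scene0.png"); cv2.imwrite("pics/s0c.png",cv2.resize(im[70:400,110:460],None,fx=1.8,fy=1.8,interpolation=cv2.INTER_CUBIC))
```

```text
(no output)
```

View pics/top0.png

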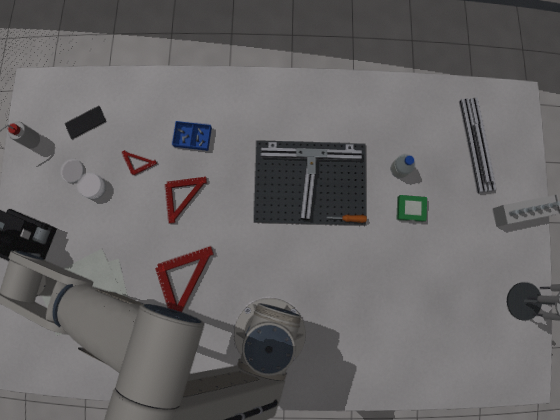

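View pics/t0c.png

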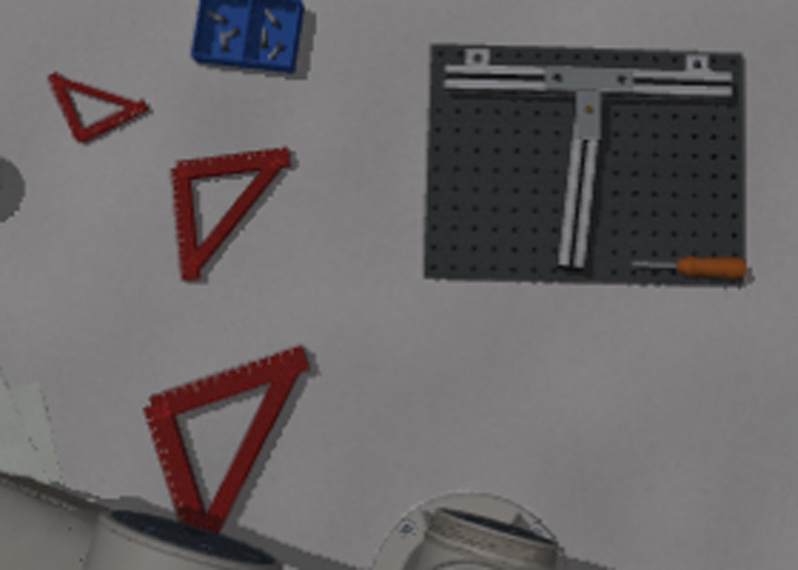

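View pics/s0c.png

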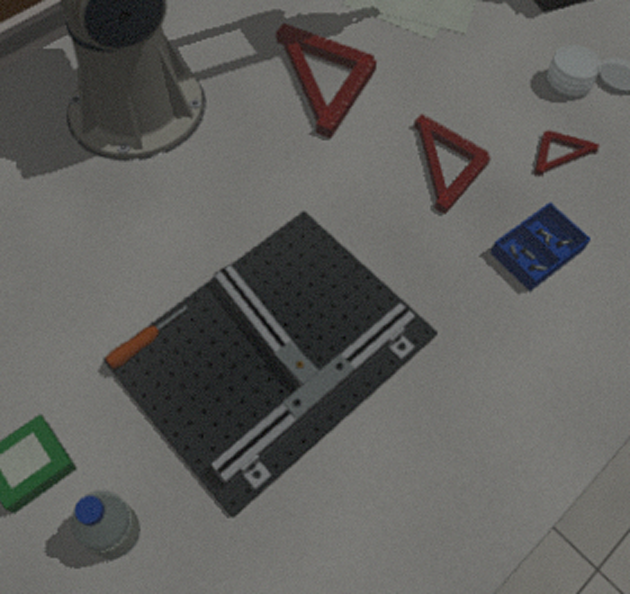

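The pictures show the middle red square with its heel near (178,185) in the top view. The upright's free end leans towards image left, which is world +y, so the tight corner is corner_left. Next I'll fit precise poses to both pictures.

```bash
cat > h.py <<'E'
import numpy as np,cv2,pickle
from scipy.optimize import minimize
def proj(p,P):
    P=np.atleast_2d(P); T=p["extrinsics"]; c=(P-T[:3,3])@T[:3,:3]
    s=c[:,:2]/c[:,2:]; r2=(s**2).sum(1,keepdims=True); s=s*(1+p["k1"]*r2)
    f=210/np.tan(np.radians(p["vfov"]/2)); return s*f+[p["cx"],p["cy"]]
def unproj(p,uv,z):
    f=210/np.tan(np.radians(p["vfov"]/2)); d=(np.array(uv)-[p["cx"],p["cy"]])/f; s=d.copy()
    for _ in range(20): s=d/(1+p["k1"]*(s@s))
    T=p["extrinsics"]; r=T[:3,:3]@np.r_[s,1]; return T[:3,3]+r*(z-T[2,3])/r[2]
def pose(x,y,th,P,z=0):
    c,s=np.cos(th),np.sin(th); P=np.array(P,float); Q=P.copy()
    Q[:,0]=x+c*P[:,0]-s*P[:,1]; Q[:,1]=y+s*P[:,0]+c*P[:,1]; Q[:,2]+=z; return Q
def prism(poly,h): 
    return np.array([[a,b,z] for z in(0,h) for a,b in poly])/1000
k=8*2**.5
SQ=[prism([(-50,-50),(100,-50),(100,-28),(-50,-28)],18),prism([(-50,-50),(-28,-50),(-28,100),(-50,100)],18),
    prism([(94,-28-5),(94-k*2,-28-5+0),( -33,94-k*2),(-33,94)],18)]
# brace band x+y in 50+-11.3
SQ[2]=prism([(61.3+33,-33),(38.7+33,-33),(-33,38.7+33),(-33,61.3+33)],18)
SS=6
def render(p,pieces,win):
    x0,y0,x1,y1=win; m=np.zeros(((y1-y0)*SS,(x1-x0)*SS),np.uint8)
    for q in pieces:
        uv=(proj(p,q)-[x0-.0,y0-.0]+.5)*SS-.5
        h=cv2.convexHull(np.round(uv*16).astype(np.int32).reshape(-1,1,2)); cv2.fillConvexPoly(m,h,255,shift=4)
    return cv2.resize(m,(x1-x0,y1-y0),interpolation=cv2.INTER_AREA)/255.
def red(p,win):
    x0,y0,x1,y1=win; a=p["pixels"][y0:y1,x0:x1].astype(float)
    return np.clip((a[...,0]-a[...,1:].mean(2))/ 90.,0,1), a
def fitsq(views,x0,z=0):
    obs=[]
    for p,win in views:
        a=p["pixels"][win[1]:win[3],win[0]:win[2]].astype(float)
        r=(a[...,0]-a[...,1:].mean(2))/(a.sum(2)+1)*3; hi=np.percentile(r[r>.3*r.max()],60)
        obs.append(np.clip(r/hi,0,1))
    def cost(v):
        R=[render(p,[pose(v[0],v[1],v[2],q,z) for q in SQ],w) for p,w in views]
        return sum(((cv2.GaussianBlur(a,(0,0),.7)-cv2.GaussianBlur(b,(0,0),.5))**2).mean() for a,b in zip(R,obs))
    best=None
    for _ in range(2):
        S=np.array([x0]*4,float); S[1,0]+=.008;S[2,1]+=.008;S[3,2]+=.06
        r=minimize(cost,x0,method="Nelder-Mead",options=dict(initial_simplex=S,xatol=1e-5,fatol=1e-7)); x0=r.x
    return r.x,r.fun
E
python3 - <<'E'
from h import *
t=pickle.load(open("top0.pkl","rb")); s=pickle.load(open("scene0.pkl","rb"))
print("init",unproj(t,[183.8,194.4],0),unproj(s,[361.4,159.7],0))
o=unproj(t,[183.8,194.4],0)
wt=(158,168,216,232); ws=(332,125,390,196)
for th in (-np.pi*.97,):
  for nm,v in (("both",[(t,wt),(s,ws)]),("top",[(t,wt)]),("scene",[(s,ws)])):
    x,f=fitsq(v,[o[0],o[1],th]); print(nm,x,np.degrees(x[2]),f)
# landmarks on other stuff
for nm,pt,ps,z in (("upend",[306.1,219.9],[234.4,219.1],.042),("cl",[304.4,162.4],[287.5,278.7],.012),("cr",[318.1,159.7],[276.3,287.5],.012),("rail",[311.3,156.1],[285.3,286.2],.012),("upright",[313.3,165.2],[273.4,273.3],.012),("board",[310.9,184.4],[258.1,263.6],0)):
    print(nm,unproj(t,pt,z),unproj(s,ps,z))
E
```

```text
init [0.47925246 0.32080615 0.        ] [ 4.80930575e-01  3.39323043e-01 -1.11022302e-16]
both [ 0.48079808  0.33491769 -2.98519842] -171.0392702624464 0.027114196723487353
top [ 0.47980293  0.33453829 -2.98498739] -171.02717926037315 0.009068462952414732
scene [ 0.48072142  0.3360472  -2.97908304] -170.68888498949914 0.016728671297867276
upend [ 0.39367261 -0.11835409  0.042     ] [ 0.40389395 -0.11111257  0.042     ]
cl [ 0.60606869 -0.11080694  0.012     ] [ 0.62041649 -0.11246339  0.012     ]
cr [ 0.617612  -0.1602376  0.012    ] [ 0.61882596 -0.15025473  0.012     ]
rail [ 0.6302661  -0.13543436  0.012     ] [ 0.63170654 -0.13069348  0.012     ]
upright [ 0.59665844 -0.14310423  0.012     ] [ 0.58467664 -0.12961089  0.012     ]
board [ 0.52824463 -0.1363339   0.        ] [ 0.53266745 -0.13813541  0.        ]
```

```bash
cat >> h.py <<'E'
BD=prism([(-150,-200),(150,-200),(150,200),(-150,200)],12)
def box(x0,x1,y0,y1,z0,z1): return np.array([[a,b,c] for a in(x0,x1) for b in(y0,y1) for c in(z0,z1)])/1000
def sup(p,quad):  # fine polyline
    return proj(p,quad)
E
python3 - <<'E'
from h import *
t=pickle.load(open("top0.pkl","rb")); s=pickle.load(open("scene0.pkl","rb"))
wins={"t":(243,130,375,232),"s":(160,180,362,368)}
def obs(p,w):
    a=p["pixels"][w[1]:w[3],w[0]:w[2]].astype(float).mean(2); print(np.percentile(a,[5,25,50,75,95]))
    return a
V=[(t,wins["t"]),(s,wins["s"])]; O=[obs(p,w) for p,w in V]
def cost(v,V,O):
    c=0
    for (p,w),a in zip(V,O):
        m=cv2.GaussianBlur(render(p,[pose(v[0],v[1],v[2],BD)],w),(0,0),.6)
        # gradient score along outline: regress on mask robustly
        hi=np.percentile(a,92); 
        mm=np.clip((hi-a)/(hi-np.percentile(a,15)),0,1)
        c+=np.abs(m-mm).mean()
    return c
for nm,idx in (("both",[0,1]),("top",[0]),("scene",[1])):
    x0=[.53,-.137,0.0]
    for _ in range(2):
        S=np.array([x0]*4); S[1,0]+=.01;S[2,1]+=.01;S[3,2]+=.04
        r=minimize(lambda v:cost(v,[V[i] for i in idx],[O[i] for i in idx]),x0,method="Nelder-Mead",options=dict(initial_simplex=S,xatol=1e-5,fatol=1e-7)); x0=r.x
    print(nm,r.x,np.degrees(r.x[2]),r.fun)
E
```

```text
[ 31.33333333  44.          46.66666667 124.         128.        ]
[ 34.          43.66666667 110.33333333 114.66666667 118.33333333]
both [ 0.53555344 -0.13369972  0.00059408] 0.034038018638984355 0.1978748932456036
top [ 5.34975612e-01 -1.33759905e-01  4.25105826e-04] 0.02435676968671725 0.09564945370862964
scene [ 0.5374797  -0.13444105 -0.00106591] -0.06107217321134929 0.09771028345570673
```

```bash
cat > ov.py <<'E'
from h import *
def overlay(p,lines,w,f,fn,img=None):
    x0,y0,x1,y1=w; im=cv2.resize(p["pixels"][y0:y1,x0:x1,::-1],None,fx=f,fy=f,interpolation=cv2.INTER_CUBIC)
    for L,col in lines:
        uv=((proj(p,L)-[x0,y0]+.5)*f-.5); cv2.polylines(im,[np.round(uv*16).astype(np.int32).reshape(-1,1,2)],True,col,1,shift=4)
    cv2.imwrite(fn,im)
def frame(bx,by,bt,rx,ry,a,):
    # rail origin world rx,ry
    L=[]
    L.append((pose(bx,by,bt,np.array([[-.15,-.2,.012],[.15,-.2,.012],[.15,.2,.012],[-.15,.2,.012]])),(0,255,0)))
    for z in (.03,):
        L.append((pose(rx,ry,bt,np.array([[-.015,-.18,z],[.015,-.18,z],[.015,.18,z],[-.015,.18,z]]),.012),(0,255,255)))
    px,py=rx-.039*np.cos(bt),ry-.039*np.sin(bt)
    L.append((pose(px,py,bt+a,np.array([[.022,-.015,.03],[-.199,-.015,.03],[-.199,.015,.03],[.022,.015,.03]]),.012),(255,0,255)))
    return L
E
python3 - <<'E'
from ov import *
t=pickle.load(open("top0.pkl","rb")); s=pickle.load(open("scene0.pkl","rb"))
L=frame(.5356,-.1337,0,.631,-.133,-.1)
overlay(t,L,(245,130,375,230),6,"pics/ot.png"); overlay(s,L,(165,185,360,365),4,"pics/os.png")
E
```

```text
(no output)
```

View pics/ot.png

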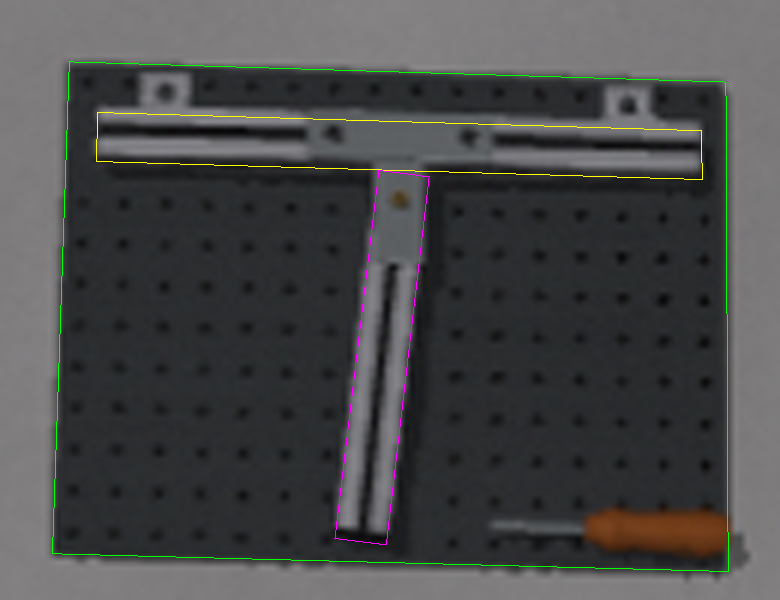

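View pics/os.png

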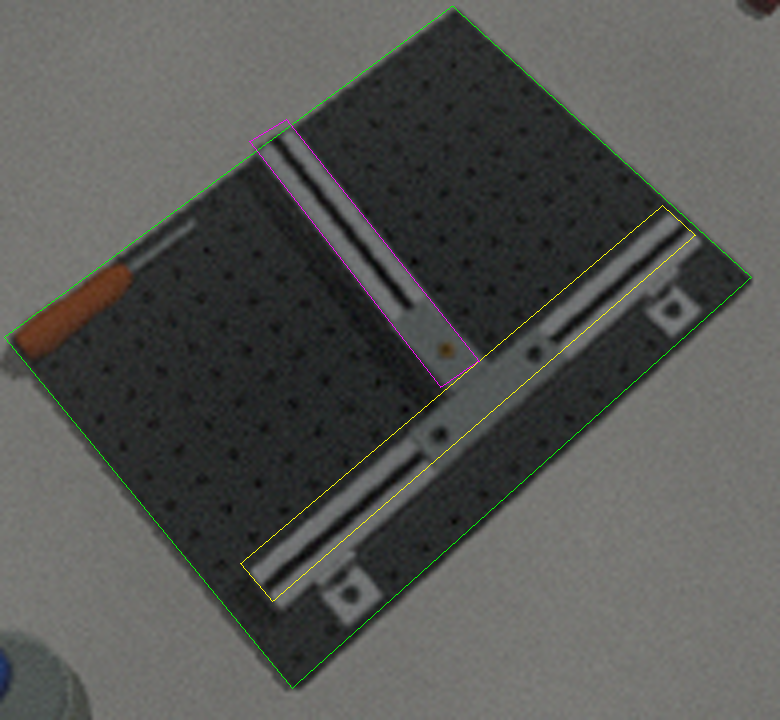

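Run:
```python
from ov import *
t=pickle.load(open("top0.pkl","rb")); s=pickle.load(open("scene0.pkl","rb"))
L=frame(.5356,-.1337,0,.635,-.134,-.086)
overlay(t,L,(245,130,375,230),6,"pics/ot2.png"); overlay(s,L,(165,185,360,365),4,"pics/os2.png")
```

```text
(no output)
```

View pics/ot2.png

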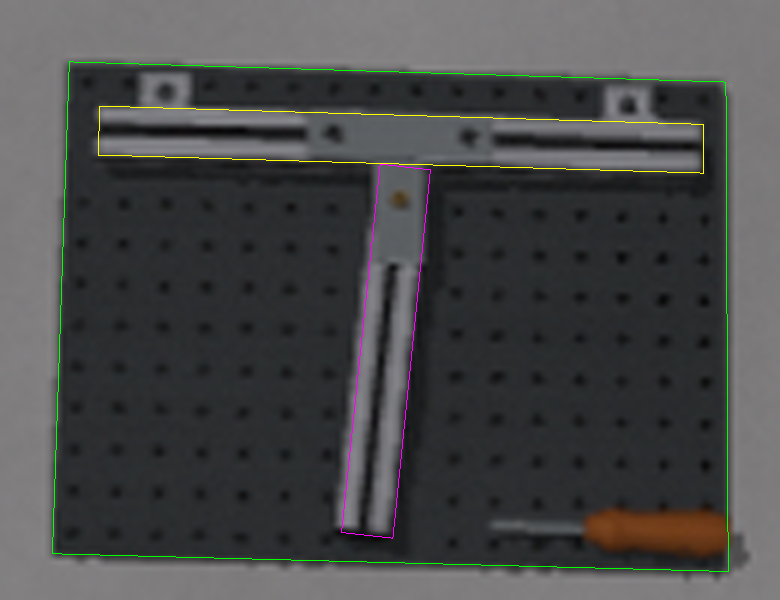

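View pics/os2.png

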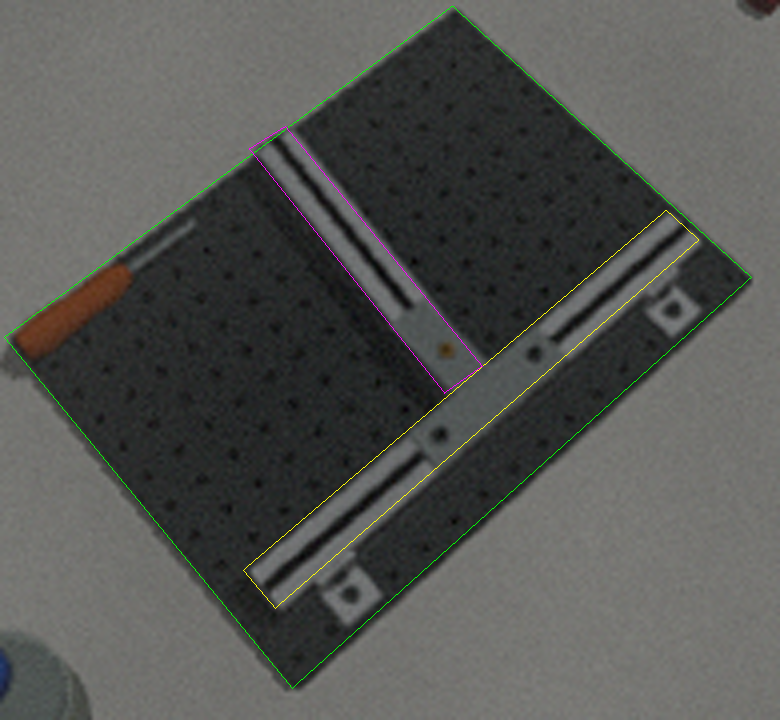

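```bash
cat > plan.py <<'E'
import sys,json,numpy as np
from scipy.spatial.transform import Rotation as R
from workcell import arm
def plan(tx,ty,tz,yang,n,grip,rn=None):
    o=arm.observe(); p=np.array(o["ee_pos"]); M=np.array(o["ee_rot"])
    yy=np.radians(yang); y=np.array([np.cos(yy),np.sin(yy),0]); z=np.array([0,0,-1.]); T=np.c_[np.cross(y,z),y,z]
    if T[:,1]@M[:,1]<0: T=T@np.diag([-1,-1,1])
    w=R.from_matrix(M.T@T).as_rotvec(degrees=True); d=M.T@(np.array([tx,ty,tz])-p)*1000
    print("clock",o["clock"],"pos",p.round(4),"yang",np.degrees(np.arctan2(M[1,1],M[0,1])).round(2),"F",np.round(o["contact_force"],2),"Mo",np.round(o["moment"],2),"gw",round(o["grip_width"],3))
    print("tool delta",d.round(1),"rotvec",w.round(2),"world T",T.round(3).tolist())
    print("per row",(d/n).round(1),(w/n).round(2))
a=list(map(float,sys.argv[1:6])); plan(a[0],a[1],a[2],a[3],int(a[4]),0)
E
python3 plan.py .4597 .3064 .1 54 10
```

```text
clock 1.4 pos [0.1612 0.6039 0.2313] yang 75.06 F [ 0.33  0.52 -0.7 ] Mo [0.01 0.   0.02] gw 0.996
tool delta [-365.1 -210.4  131.3] rotvec [ 0.    0.   21.06] world T [[-0.809, 0.588, 0.0], [0.588, 0.809, 0.0], [0.0, 0.0, -1.0]]
per row [-36.5 -21.   13.1] [0.   0.   2.11]
```

Call:
{"fn": "step_arm", "kwargs": {
  "motion": [
    {"grip":-1,"x":-36.5,"y":-21,"z":10},
    {"grip":-1,"x":-36.5,"y":-21,"z":10},
    {"grip":-1,"x":-36.5,"y":-21,"z":10},
    {"grip":-1,"x":-36.5,"y":-21,"z":10},
    {"grip":-1,"x":-36.5,"y":-21,"z":10}
  ]
}}

```text
invalid input at $.motion[0]: expected keys grip, x, y, z, wx, wy, wz
```

Call:
{"fn": "step_arm", "kwargs": {
  "motion": [
    {"grip":-1,"x":-36.5,"y":-21,"z":16},
    {"grip":-1,"x":-36.5,"y":-21,"z":16},
    {"grip":-1,"x":-36.5,"y":-21,"z":16},
    {"grip":-1,"x":-36.5,"y":-21,"z":16},
    {"grip":-1,"x":-36.5,"y":-21,"z":16}
  ]
}}

```text
invalid input at $.motion[0]: expected keys grip, x, y, z, wx, wy, wz
```

Call:
{"fn": "step_arm", "kwargs": {
  "motion": [
    {"grip":-1,"wz":7},
    {"grip":-1,"wz":7},
    {"grip":-1,"wz":7},
    {"grip":-1},
    {"grip":-1}
  ]
}}

```text
invalid input at $.motion[0]: expected keys grip, x, y, z, wx, wy, wz
```

```bash
python3 plan.py .4597 .3064 .04 54 4
python3 - <<'E'
from workcell import arm
import cv2,pickle
for n in ("top","scene"):
    p=arm.get_image(n); cv2.imwrite(f"pics/{n}1.png",p["pixels"][:,:,::-1]); pickle.dump(p,open(f"{n}1.pkl","wb"))
im=cv2.imread("pics/scene1.png"); cv2.imwrite("pics/s1c.png",cv2.resize(im[40:240,280:480],None,fx=3,fy=3))
E
```

```text
clock 1.4 pos [0.1612 0.6039 0.2313] yang 75.06 F [ 0.33  0.52 -0.7 ] Mo [0.01 0.   0.02] gw 0.996
tool delta [-365.1 -210.4  191.3] rotvec [ 0.    0.   21.06] world T [[-0.809, 0.588, 0.0], [0.588, 0.809, 0.0], [0.0, 0.0, -1.0]]
per row [-91.3 -52.6  47.8] [0.   0.   5.26]
```

View pics/s1c.png

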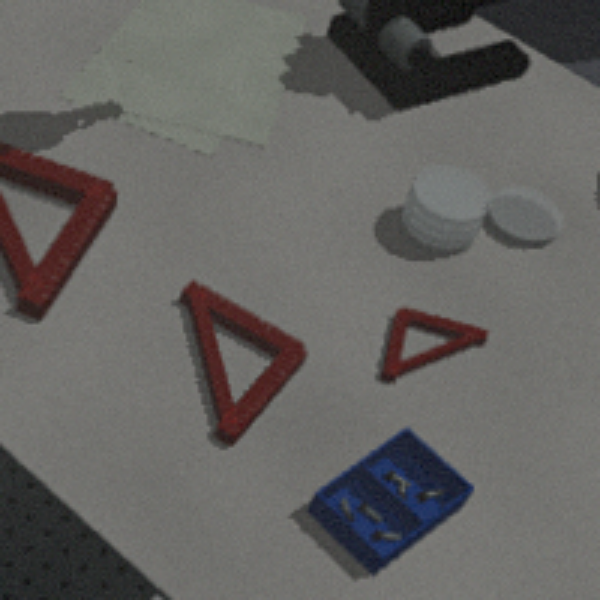

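All the keys are required, and nothing has moved yet.

Call:
{"fn": "step_arm", "kwargs": {
  "motion": [
    {"grip":-1,"x":-36.5,"y":-21,"z":10,"wx":0,"wy":0,"wz":0},
    {"grip":-1,"x":-36.5,"y":-21,"z":10,"wx":0,"wy":0,"wz":0},
    {"grip":-1,"x":-36.5,"y":-21,"z":10,"wx":0,"wy":0,"wz":0},
    {"grip":-1,"x":-36.5,"y":-21,"z":10,"wx":0,"wy":0,"wz":0},
    {"grip":-1,"x":-36.5,"y":-21,"z":10,"wx":0,"wy":0,"wz":0}
  ]
}}

```text
clock: 2.0
ee_pos: [0.3114, 0.4542, 0.1811]
ee_rot: [[-0.966, 0.257, 0.0], [0.257, 0.966, 0.0], [-0.0, 0.001, -1.0]]
contact_force: [0.9, 0.3, 0.1]
grip_width: 1.0
```

Call:
{"fn": "step_arm", "kwargs": {
  "motion": [
    {"grip":-1,"x":-36.5,"y":-21,"z":16,"wx":0,"wy":0,"wz":0},
    {"grip":-1,"x":-36.5,"y":-21,"z":16,"wx":0,"wy":0,"wz":0},
    {"grip":-1,"x":-36.5,"y":-21,"z":16,"wx":0,"wy":0,"wz":0},
    {"grip":-1,"x":-36.5,"y":-21,"z":16,"wx":0,"wy":0,"wz":0},
    {"grip":-1,"x":-36.5,"y":-21,"z":16,"wx":0,"wy":0,"wz":0}
  ]
}}

```text
clock: 2.5
ee_pos: [0.4609, 0.3056, 0.1009]
ee_rot: [[-0.966, 0.258, 0.001], [0.258, 0.966, 0.0], [-0.0, 0.001, -1.0]]
contact_force: [-0.1, 1.0, 0.4]
grip_width: 0.995
```

Call:
{"fn": "step_arm", "kwargs": {
  "motion": [
    {"grip":-1,"x":0,"y":0,"z":0,"wx":0,"wy":0,"wz":7},
    {"grip":-1,"x":0,"y":0,"z":0,"wx":0,"wy":0,"wz":7},
    {"grip":-1,"x":0,"y":0,"z":0,"wx":0,"wy":0,"wz":7},
    {"grip":-1,"x":0,"y":0,"z":0,"wx":0,"wy":0,"wz":0}
  ]
}}

```text
clock: 2.9
ee_pos: [0.4599, 0.3067, 0.1013]
ee_rot: [[-0.808, 0.589, -0.0], [0.589, 0.808, 0.0], [0.0, -0.0, -1.0]]
contact_force: [0.1, 0.2, 0.2]
grip_width: 1.003
```

```bash
python3 plan.py .4597 .3064 .04 54 4
python3 - <<'E'
from workcell import arm
import cv2,pickle
for n in ("top","scene"):
    p=arm.get_image(n); cv2.imwrite(f"pics/{n}2.png",p["pixels"][:,:,::-1]); pickle.dump(p,open(f"{n}2.pkl","wb"))
im=cv2.imread("pics/scene2.png"); cv2.imwrite("pics/s2c.png",cv2.resize(im[40:240,280:480],None,fx=3,fy=3))
E
```

```text
clock 2.9 pos [0.4599 0.3067 0.1013] yang 53.93 F [0.08 0.17 0.24] Mo [-0.01  0.02 -0.02] gw 1.003
tool delta [-0.1 -0.3 61.3] rotvec [-0.   -0.   -0.07] world T [[-0.809, 0.588, 0.0], [0.588, 0.809, 0.0], [0.0, 0.0, -1.0]]
per row [-0.  -0.1 15.3] [-0.   -0.   -0.02]
```

View pics/s2c.png

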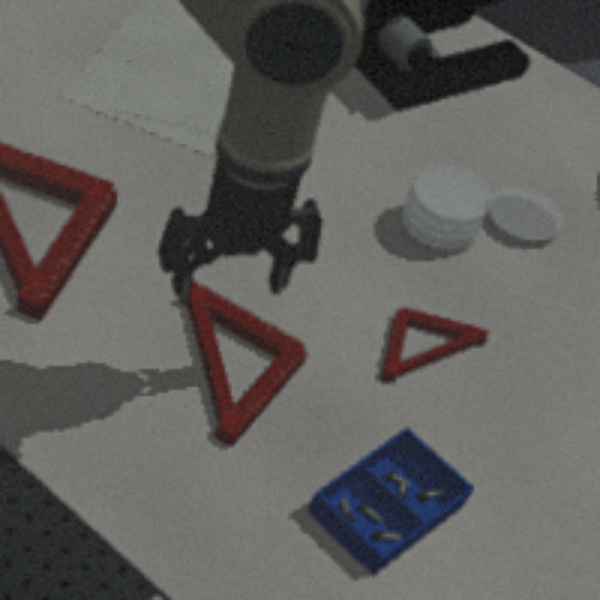

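Call:
{"fn": "step_arm", "kwargs": {
  "motion": [
    {"grip":-1,"x":0,"y":0,"z":25,"wx":0,"wy":0,"wz":0},
    {"grip":-1,"x":0,"y":0,"z":25,"wx":0,"wy":0,"wz":0},
    {"grip":-1,"x":0,"y":0,"z":25,"wx":0,"wy":0,"wz":0},
    {"grip":-1,"x":0,"y":0,"z":20,"wx":0,"wy":0,"wz":0},
    {"grip":-1,"x":0,"y":0,"z":4,"wx":0,"wy":0,"wz":0}
  ]
}}

```text
clock: 3.5
ee_pos: [0.4583, 0.3062, 0.0004]
ee_rot: [[-0.811, 0.584, -0.003], [0.584, 0.811, -0.002], [0.001, -0.003, -1.0]]
contact_force: [0.0, 0.1, 1.1]
grip_width: 0.999
```

Call:
{"fn": "step_arm", "kwargs": {
  "motion": [
    {"grip":0.3,"x":0,"y":0,"z":0,"wx":0,"wy":0,"wz":0},
    {"grip":1,"x":0,"y":0,"z":0,"wx":0,"wy":0,"wz":0},
    {"grip":1,"x":0,"y":0,"z":0,"wx":0,"wy":0,"wz":0},
    {"grip":1,"x":0,"y":0,"z":0,"wx":0,"wy":0,"wz":0},
    {"grip":1,"x":0,"y":0,"z":0,"wx":0,"wy":0,"wz":0}
  ]
}}

```text
clock: 4.0
ee_pos: [0.4602, 0.3072, 0.0033]
ee_rot: [[-0.81, 0.587, 0.001], [0.587, 0.81, 0.001], [-0.0, 0.001, -1.0]]
contact_force: [0.8, 0.3, 4.3]
grip_width: 0.17
```

Call:
{"fn": "step_arm", "kwargs": {
  "motion": [
    {"grip":1,"x":0,"y":0,"z":0,"wx":0,"wy":0,"wz":0},
    {"grip":1,"x":0,"y":0,"z":0,"wx":0,"wy":0,"wz":0},
    {"grip":1,"x":0,"y":0,"z":0,"wx":0,"wy":0,"wz":0}
  ]
}}

```text
clock: 4.3
ee_pos: [0.4602, 0.3072, 0.0033]
ee_rot: [[-0.81, 0.587, 0.001], [0.587, 0.81, 0.001], [-0.001, 0.001, -1.0]]
contact_force: [-0.2, 0.2, 7.0]
grip_width: 0.17
```

Call:
{"fn": "step_arm", "kwargs": {
  "motion": [
    {"grip":0.4,"x":0,"y":0,"z":0,"wx":0,"wy":0,"wz":0},
    {"grip":0.4,"x":0,"y":0,"z":0,"wx":0,"wy":0,"wz":0},
    {"grip":0.4,"x":0,"y":0,"z":0,"wx":0,"wy":0,"wz":0}
  ]
}}

```text
clock: 4.6
ee_pos: [0.4596, 0.3068, 0.0023]
ee_rot: [[-0.81, 0.587, -0.0], [0.587, 0.81, -0.0], [0.0, -0.0, -1.0]]
contact_force: [-0.4, -0.3, 1.3]
grip_width: 0.3
```

Call:
{"fn": "step_arm", "kwargs": {
  "motion": [
    {"grip":0.4,"x":0,"y":0,"z":-3.5,"wx":0,"wy":0,"wz":0},
    {"grip":0.4,"x":0,"y":0,"z":0,"wx":0,"wy":0,"wz":0}
  ]
}}

```text
clock: 4.8
ee_pos: [0.4599, 0.307, 0.0062]
ee_rot: [[-0.81, 0.587, 0.0], [0.587, 0.81, 0.0], [-0.0, 0.0, -1.0]]
contact_force: [0.1, 0.2, 0.4]
grip_width: 0.301
```

Call:
{"fn": "step_arm", "kwargs": {
  "motion": [
    {"grip":1,"x":0,"y":0,"z":0,"wx":0,"wy":0,"wz":0},
    {"grip":1,"x":0,"y":0,"z":0,"wx":0,"wy":0,"wz":0},
    {"grip":1,"x":0,"y":0,"z":0,"wx":0,"wy":0,"wz":0},
    {"grip":1,"x":0,"y":0,"z":0,"wx":0,"wy":0,"wz":0}
  ]
}}

```text
clock: 5.2
ee_pos: [0.4599, 0.307, 0.0062]
ee_rot: [[-0.81, 0.587, 0.0], [0.587, 0.81, 0.0], [-0.0, 0.0, -1.0]]
contact_force: [-0.2, -1.2, 5.3]
grip_width: 0.165
```

Call:
{"fn": "step_arm", "kwargs": {
  "motion": [
    {"grip":1,"x":0,"y":0,"z":-10,"wx":0,"wy":0,"wz":0},
    {"grip":1,"x":0,"y":0,"z":-20,"wx":0,"wy":0,"wz":0},
    {"grip":1,"x":0,"y":0,"z":-30,"wx":0,"wy":0,"wz":0},
    {"grip":1,"x":0,"y":0,"z":-30,"wx":0,"wy":0,"wz":0},
    {"grip":1,"x":0,"y":0,"z":-20,"wx":0,"wy":0,"wz":0}
  ]
}}

```text
clock: 5.7
ee_pos: [0.4599, 0.307, 0.118]
ee_rot: [[-0.81, 0.587, 0.001], [0.587, 0.81, 0.001], [-0.0, 0.001, -1.0]]
contact_force: [0.9, 0.4, -3.8]
grip_width: 0.168
```

```bash
python3 plan.py .524 -.01 .116 -44.9 14
```

```text
clock 5.7 pos [0.4599 0.307  0.118 ] yang 54.06 F [ 0.87  0.42 -3.77] Mo [-0.09  0.05  0.01] gw 0.168
tool delta [-237.9 -219.     1.9] rotvec [ 4.000e-02  7.000e-02 -8.104e+01] world T [[-0.706, -0.708, 0.0], [-0.708, 0.706, 0.0], [0.0, 0.0, -1.0]]
per row [-17.  -15.6   0.1] [ 0.    0.01 -5.79]
```

Call:
{"fn": "step_arm", "kwargs": {
  "motion": [
    {"grip":1,"x":-23.8,"y":-21.9,"z":0,"wx":0,"wy":0,"wz":0},
    {"grip":1,"x":-23.8,"y":-21.9,"z":0,"wx":0,"wy":0,"wz":0},
    {"grip":1,"x":-23.8,"y":-21.9,"z":0,"wx":0,"wy":0,"wz":0},
    {"grip":1,"x":-23.8,"y":-21.9,"z":0,"wx":0,"wy":0,"wz":0},
    {"grip":1,"x":-23.8,"y":-21.9,"z":0,"wx":0,"wy":0,"wz":0}
  ]
}}

```text
clock: 6.2
ee_pos: [0.4914, 0.147, 0.1161]
ee_rot: [[-0.81, 0.587, -0.0], [0.587, 0.81, -0.0], [0.0, -0.0, -1.0]]
contact_force: [0.5, 0.9, -4.0]
grip_width: 0.165
```

Call:
{"fn": "step_arm", "kwargs": {
  "motion": [
    {"grip":1,"x":-23.8,"y":-21.9,"z":0,"wx":0,"wy":0,"wz":0},
    {"grip":1,"x":-23.8,"y":-21.9,"z":0,"wx":0,"wy":0,"wz":0},
    {"grip":1,"x":-23.8,"y":-21.9,"z":0,"wx":0,"wy":0,"wz":0},
    {"grip":1,"x":-23.8,"y":-21.9,"z":0,"wx":0,"wy":0,"wz":0},
    {"grip":1,"x":-23.8,"y":-21.9,"z":0,"wx":0,"wy":0,"wz":0}
  ]
}}

```text
clock: 6.7
ee_pos: [0.5235, -0.0115, 0.1161]
ee_rot: [[-0.81, 0.587, -0.0], [0.587, 0.81, -0.0], [0.0, -0.0, -1.0]]
contact_force: [0.3, 0.1, -2.6]
grip_width: 0.165
```

Call:
{"fn": "step_arm", "kwargs": {
  "motion": [
    {"grip":1,"x":0,"y":0,"z":0,"wx":0,"wy":0,"wz":8},
    {"grip":1,"x":0,"y":0,"z":0,"wx":0,"wy":0,"wz":8},
    {"grip":1,"x":0,"y":0,"z":0,"wx":0,"wy":0,"wz":8},
    {"grip":1,"x":0,"y":0,"z":0,"wx":0,"wy":0,"wz":8},
    {"grip":1,"x":0,"y":0,"z":0,"wx":0,"wy":0,"wz":8}
  ]
}}

```text
clock: 7.2
ee_pos: [0.5233, -0.0102, 0.116]
ee_rot: [[-0.237, 0.971, -0.001], [0.971, 0.237, 0.0], [0.0, -0.001, -1.0]]
contact_force: [-0.4, 0.0, -2.8]
grip_width: 0.169
```

Call:
{"fn": "step_arm", "kwargs": {
  "motion": [
    {"grip":1,"x":0,"y":0,"z":0,"wx":0,"wy":0,"wz":8},
    {"grip":1,"x":0,"y":0,"z":0,"wx":0,"wy":0,"wz":8},
    {"grip":1,"x":0,"y":0,"z":0,"wx":0,"wy":0,"wz":8},
    {"grip":1,"x":0,"y":0,"z":0,"wx":0,"wy":0,"wz":8},
    {"grip":1,"x":0,"y":0,"z":0,"wx":0,"wy":0,"wz":8}
  ]
}}

```text
clock: 7.7
ee_pos: [0.5233, -0.0101, 0.116]
ee_rot: [[0.443, 0.897, -0.001], [0.897, -0.443, 0.0], [-0.0, -0.001, -1.0]]
contact_force: [0.1, -0.1, -3.1]
grip_width: 0.167
```

Call:
{"fn": "step_arm", "kwargs": {
  "motion": [
    {"grip":1,"x":0,"y":0,"z":0,"wx":0,"wy":0,"wz":8},
    {"grip":1,"x":0,"y":0,"z":0,"wx":0,"wy":0,"wz":8},
    {"grip":1,"x":0,"y":0,"z":0,"wx":0,"wy":0,"wz":3},
    {"grip":1,"x":0,"y":0,"z":0,"wx":0,"wy":0,"wz":0}
  ]
}}

```text
clock: 8.1
ee_pos: [0.5234, -0.0101, 0.116]
ee_rot: [[0.707, 0.707, -0.001], [0.707, -0.707, 0.0], [-0.0, -0.0, -1.0]]
contact_force: [0.9, 1.0, -2.9]
grip_width: 0.166
```

```bash
python3 plan.py .524 -.01 .116 -44.9 14
python3 - <<'E'
from workcell import arm
import cv2,pickle
for n in ("top","scene"):
    p=arm.get_image(n); cv2.imwrite(f"pics/{n}3.png",p["pixels"][:,:,::-1]); pickle.dump(p,open(f"{n}3.pkl","wb"))
im=cv2.imread("pics/scene3.png"); cv2.imwrite("pics/s3c.png",cv2.resize(im[100:370,160:430],None,fx=2.2,fy=2.2))
im=cv2.imread("pics/top3.png"); cv2.imwrite("pics/t3c.png",cv2.resize(im[110:250,190:390],None,fx=4,fy=4))
E
```

```text
clock 8.1 pos [ 0.5234 -0.0101  0.116 ] yang -44.98 F [ 0.9   0.99 -2.92] Mo [ 0.09  0.08 -0.  ] gw 0.166
tool delta [ 0.5  0.3 -0. ] rotvec [-0.02  0.02 -0.08] world T [[0.706, 0.708, 0.0], [0.708, -0.706, 0.0], [0.0, 0.0, -1.0]]
per row [ 0.  0. -0.] [-0.    0.   -0.01]
```

View pics/s3c.png

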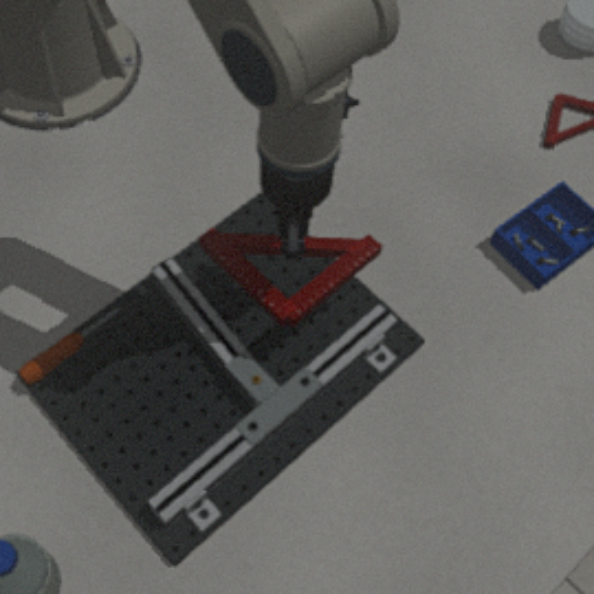

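View pics/t3c.png

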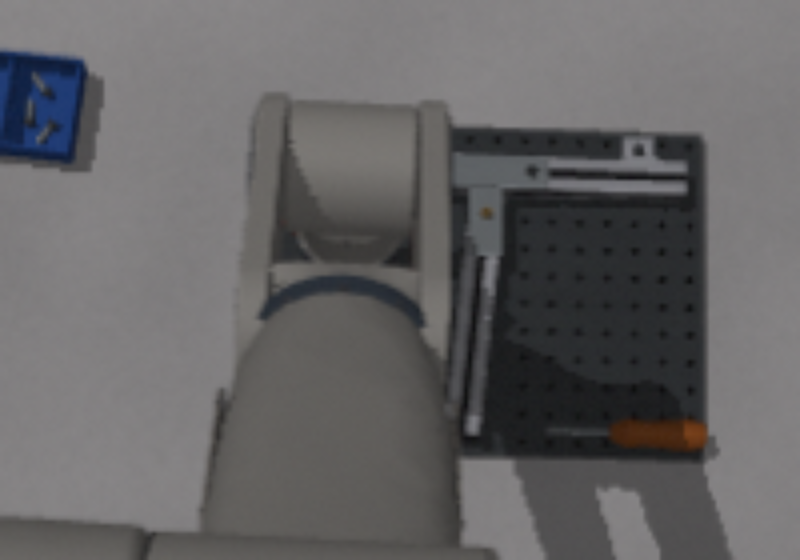

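Run:
```python
from h import *
s=pickle.load(open("scene3.pkl","rb"))
w=(245,200,340,252)
for z in (.108,.110,.112):
  x,f=fitsq([(s,w)],[.5484,-.0351,1.57],z); print(z,x,np.degrees(x[2]),f)
```

```text
0.108 [ 0.54629201 -0.03554729  1.57501597] 90.24176765683798 0.03762794749464143
0.11 [ 0.54722027 -0.03648479  1.57956227] 90.50225164163108 0.038388481133770073
0.112 [ 0.54780561 -0.03723815  1.58127945] 90.60063868883084 0.03917146862899674
```

Call:
{"fn": "step_arm", "kwargs": {
  "motion": [
    {"grip":1,"x":0,"y":0,"z":25,"wx":0,"wy":0,"wz":0},
    {"grip":1,"x":0,"y":0,"z":25,"wx":0,"wy":0,"wz":0},
    {"grip":1,"x":0,"y":0,"z":20,"wx":0,"wy":0,"wz":0},
    {"grip":1,"x":0,"y":0,"z":14,"wx":0,"wy":0,"wz":0},
    {"grip":1,"x":0,"y":0,"z":6,"wx":0,"wy":0,"wz":0}
  ]
}}

```text
clock: 8.7
ee_pos: [0.5231, -0.0101, 0.0246]
ee_rot: [[0.706, 0.708, -0.002], [0.708, -0.706, 0.0], [-0.001, -0.001, -1.0]]
contact_force: [0.0, 0.2, -3.1]
grip_width: 0.167
```

Call:
{"fn": "step_arm", "kwargs": {
  "motion": [
    {"grip":1,"x":0,"y":0,"z":3,"wx":0,"wy":0,"wz":0},
    {"grip":1,"x":0,"y":0,"z":2,"wx":0,"wy":0,"wz":0},
    {"grip":1,"x":0,"y":0,"z":0,"wx":0,"wy":0,"wz":0}
  ]
}}

```text
clock: 9.0
ee_pos: [0.5243, -0.0102, 0.0213]
ee_rot: [[0.706, 0.708, 0.001], [0.708, -0.706, -0.0], [0.001, 0.001, -1.0]]
contact_force: [1.3, 0.2, -2.0]
grip_width: 0.167
```

Call:
{"fn": "step_arm", "kwargs": {
  "motion": [
    {"grip":1,"x":0,"y":0,"z":1.5,"wx":0,"wy":0,"wz":0},
    {"grip":1,"x":0,"y":0,"z":0.5,"wx":0,"wy":0,"wz":0},
    {"grip":1,"x":0,"y":0,"z":0,"wx":0,"wy":0,"wz":0}
  ]
}}

```text
clock: 9.3
ee_pos: [0.5239, -0.0102, 0.019]
ee_rot: [[0.706, 0.708, 0.0], [0.708, -0.706, -0.0], [0.0, 0.0, -1.0]]
contact_force: [-0.5, -0.7, -3.3]
grip_width: 0.169
```

Call:
{"fn": "step_arm", "kwargs": {
  "motion": [
    {"grip":1,"x":0,"y":0,"z":0.5,"wx":0,"wy":0,"wz":0},
    {"grip":1,"x":0,"y":0,"z":0,"wx":0,"wy":0,"wz":0}
  ]
}}

```text
clock: 9.5
ee_pos: [0.5239, -0.0102, 0.0183]
ee_rot: [[0.706, 0.708, 0.0], [0.708, -0.706, -0.0], [0.0, 0.0, -1.0]]
contact_force: [0.6, 0.5, -1.6]
grip_width: 0.165
```

```bash
python3 plan.py .5445 -.041 .018 -44.98 10; python3 plan.py .5445 -.041 .018 -44.98 10
```

```text
clock 9.5 pos [ 0.5239 -0.0102  0.0183] yang -44.94 F [ 0.56  0.53 -1.65] Mo [ 0.01  0.05 -0.  ] gw 0.165
tool delta [-7.3 36.4  0.4] rotvec [ 0.01 -0.01  0.04] world T [[0.707, 0.707, 0.0], [0.707, -0.707, 0.0], [0.0, 0.0, -1.0]]
per row [-0.7  3.6  0. ] [ 0. -0.  0.]
clock 9.5 pos [ 0.5239 -0.0102  0.0183] yang -44.94 F [ 0.56  0.53 -1.65] Mo [ 0.01  0.05 -0.  ] gw 0.165
tool delta [-7.3 36.4  0.4] rotvec [ 0.01 -0.01  0.04] world T [[0.707, 0.707, 0.0], [0.707, -0.707, 0.0], [0.0, 0.0, -1.0]]
per row [-0.7  3.6  0. ] [ 0. -0.  0.]
```

Call:
{"fn": "step_arm", "kwargs": {
  "motion": [
    {"grip":1,"x":0,"y":0,"z":0.5,"wx":0,"wy":0,"wz":0},
    {"grip":1,"x":0,"y":0,"z":0,"wx":0,"wy":0,"wz":0}
  ]
}}

```text
clock: 9.7
ee_pos: [0.5239, -0.0101, 0.0182]
ee_rot: [[0.706, 0.708, 0.0], [0.708, -0.706, 0.0], [0.0, 0.0, -1.0]]
contact_force: [-1.8, 0.8, 3.8]
grip_width: 0.165
```

Call:
{"fn": "step_arm", "kwargs": {
  "motion": [
    {"grip":1,"x":0,"y":0,"z":0.3,"wx":0,"wy":0,"wz":0},
    {"grip":1,"x":0,"y":0,"z":0,"wx":0,"wy":0,"wz":0}
  ]
}}

```text
clock: 9.9
ee_pos: [0.5239, -0.0101, 0.0182]
ee_rot: [[0.706, 0.708, 0.0], [0.708, -0.706, -0.0], [0.0, 0.0, -1.0]]
contact_force: [-3.2, 0.7, 10.0]
grip_width: 0.165
```

Call:
{"fn": "step_arm", "kwargs": {
  "motion": [
    {"grip":1,"x":0,"y":0,"z":-0.5,"wx":0,"wy":0,"wz":0},
    {"grip":1,"x":3.5,"y":3.5,"z":0,"wx":0,"wy":0,"wz":0},
    {"grip":1,"x":3.5,"y":3.5,"z":0,"wx":0,"wy":0,"wz":0},
    {"grip":1,"x":2.1,"y":2.1,"z":0,"wx":0,"wy":0,"wz":0},
    {"grip":1,"x":0,"y":0,"z":0,"wx":0,"wy":0,"wz":0}
  ]
}}

```text
clock: 10.4
ee_pos: [0.5368, -0.0101, 0.0182]
ee_rot: [[0.707, 0.708, -0.0], [0.708, -0.707, 0.0], [-0.0, -0.0, -1.0]]
contact_force: [-2.6, 0.0, 5.0]
grip_width: 0.163
```

Call:
{"fn": "step_arm", "kwargs": {
  "motion": [
    {"grip":1,"x":0.7,"y":0.7,"z":0,"wx":0,"wy":0,"wz":0},
    {"grip":1,"x":0.7,"y":0.7,"z":0,"wx":0,"wy":0,"wz":0},
    {"grip":1,"x":0,"y":0,"z":0,"wx":0,"wy":0,"wz":0}
  ]
}}

```text
clock: 10.7
ee_pos: [0.5377, -0.0101, 0.0182]
ee_rot: [[0.707, 0.708, -0.002], [0.708, -0.707, 0.0], [-0.001, -0.002, -1.0]]
contact_force: [-5.8, 0.1, 10.1]
grip_width: 0.167
```

```bash
cat > snap.py <<'E'
import sys
from ov import *
from workcell import arm
n=sys.argv[1]
for c in ("scene","top"):
    p=arm.get_image(c); pickle.dump(p,open(f"{c}{n}.pkl","wb"))
    if c=="scene": s=p
o=arm.observe(); print(o["clock"],o["ee_pos"].round(4),o["contact_force"].round(1),o["moment"].round(2))
w=(210,160,350,300)
im=s["pixels"][w[1]:w[3],w[0]:w[2],::-1]; cv2.imwrite(f"pics/s{n}.png",cv2.resize(im,None,fx=4.2,fy=4.2,interpolation=cv2.INTER_CUBIC))
E
python3 snap.py 4
```

```text
10.8 [ 0.5377 -0.0101  0.0182] [-6.1  0.6  9.6] [ 0.    0.97 -0.08]
```

View pics/s4.png

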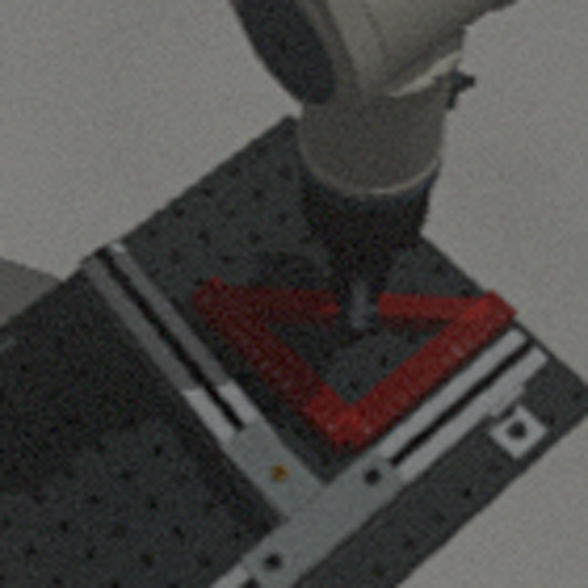

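Call:
{"fn": "step_arm", "kwargs": {
  "motion": [
    {"grip":1,"x":0,"y":0,"z":-0.6,"wx":0,"wy":0,"wz":0},
    {"grip":1,"x":0,"y":0,"z":0,"wx":0,"wy":0,"wz":0}
  ]
}}

```text
clock: 11.0
ee_pos: [0.5389, -0.0101, 0.0185]
ee_rot: [[0.706, 0.708, 0.0], [0.708, -0.706, -0.0], [0.0, 0.0, -1.0]]
contact_force: [-0.5, 0.1, -2.6]
grip_width: 0.169
```

Call:
{"fn": "step_arm", "kwargs": {
  "motion": [
    {"grip":1,"x":0.7,"y":0.7,"z":0,"wx":0,"wy":0,"wz":0},
    {"grip":1,"x":0.7,"y":0.7,"z":0,"wx":0,"wy":0,"wz":0},
    {"grip":1,"x":0,"y":0,"z":0,"wx":0,"wy":0,"wz":0}
  ]
}}

```text
clock: 11.3
ee_pos: [0.5409, -0.0101, 0.0185]
ee_rot: [[0.706, 0.708, 0.0], [0.708, -0.706, -0.0], [0.0, 0.0, -1.0]]
contact_force: [0.4, 1.0, -3.2]
grip_width: 0.169
```

Call:
{"fn": "step_arm", "kwargs": {
  "motion": [
    {"grip":1,"x":0.7,"y":0.7,"z":0,"wx":0,"wy":0,"wz":0},
    {"grip":1,"x":0.7,"y":0.7,"z":0,"wx":0,"wy":0,"wz":0},
    {"grip":1,"x":0,"y":0,"z":0,"wx":0,"wy":0,"wz":0}
  ]
}}

```text
clock: 11.6
ee_pos: [0.5428, -0.0101, 0.0186]
ee_rot: [[0.706, 0.708, 0.0], [0.708, -0.706, 0.0], [0.0, 0.0, -1.0]]
contact_force: [1.0, -0.7, -3.6]
grip_width: 0.17
```

Call:
{"fn": "step_arm", "kwargs": {
  "motion": [
    {"grip":1,"x":0.7,"y":0.7,"z":0,"wx":0,"wy":0,"wz":0},
    {"grip":1,"x":0,"y":0,"z":0,"wx":0,"wy":0,"wz":0}
  ]
}}

```text
clock: 11.8
ee_pos: [0.5438, -0.0101, 0.0186]
ee_rot: [[0.706, 0.708, 0.0], [0.708, -0.706, -0.0], [0.0, 0.0, -1.0]]
contact_force: [-0.2, -0.2, -2.9]
grip_width: 0.169
```

Call:
{"fn": "step_arm", "kwargs": {
  "motion": [
    {"grip":1,"x":0.7,"y":0.7,"z":0,"wx":0,"wy":0,"wz":0},
    {"grip":1,"x":0,"y":0,"z":0,"wx":0,"wy":0,"wz":0}
  ]
}}

```text
clock: 12.0
ee_pos: [0.5448, -0.0101, 0.0186]
ee_rot: [[0.706, 0.708, 0.0], [0.708, -0.706, -0.0], [0.0, 0.0, -1.0]]
contact_force: [-0.1, -0.5, -2.9]
grip_width: 0.171
```

Call:
{"fn": "step_arm", "kwargs": {
  "motion": [
    {"grip":1,"x":0.5,"y":0.5,"z":0,"wx":0,"wy":0,"wz":0},
    {"grip":1,"x":0,"y":0,"z":0,"wx":0,"wy":0,"wz":0}
  ]
}}

```text
clock: 12.2
ee_pos: [0.5454, -0.0101, 0.0186]
ee_rot: [[0.706, 0.708, 0.0], [0.708, -0.706, -0.0], [0.0, 0.0, -1.0]]
contact_force: [-0.2, 0.3, -2.8]
grip_width: 0.164
```

Call:
{"fn": "step_arm", "kwargs": {
  "motion": [
    {"grip":1,"x":0.5,"y":0.5,"z":0,"wx":0,"wy":0,"wz":0},
    {"grip":1,"x":0,"y":0,"z":0,"wx":0,"wy":0,"wz":0}
  ]
}}

```text
clock: 12.4
ee_pos: [0.5461, -0.0101, 0.0186]
ee_rot: [[0.706, 0.708, 0.0], [0.708, -0.706, -0.0], [0.0, 0.0, -1.0]]
contact_force: [0.1, -0.5, -3.5]
grip_width: 0.169
```

Call:
{"fn": "step_arm", "kwargs": {
  "motion": [
    {"grip":1,"x":0.5,"y":0.5,"z":0,"wx":0,"wy":0,"wz":0},
    {"grip":1,"x":0,"y":0,"z":0,"wx":0,"wy":0,"wz":0}
  ]
}}

```text
clock: 12.6
ee_pos: [0.5468, -0.0101, 0.0186]
ee_rot: [[0.706, 0.708, 0.0], [0.708, -0.706, -0.0], [0.0, 0.0, -1.0]]
contact_force: [-0.1, 1.0, -3.0]
grip_width: 0.169
```

Call:
{"fn": "step_arm", "kwargs": {
  "motion": [
    {"grip":1,"x":0.5,"y":0.5,"z":0,"wx":0,"wy":0,"wz":0},
    {"grip":1,"x":0,"y":0,"z":0,"wx":0,"wy":0,"wz":0}
  ]
}}

```text
clock: 12.8
ee_pos: [0.5475, -0.0101, 0.0186]
ee_rot: [[0.706, 0.708, 0.0], [0.708, -0.706, -0.0], [0.0, 0.0, -1.0]]
contact_force: [1.2, -0.8, -2.6]
grip_width: 0.164
```

Call:
{"fn": "step_arm", "kwargs": {
  "motion": [
    {"grip":1,"x":0.5,"y":0.5,"z":0,"wx":0,"wy":0,"wz":0},
    {"grip":1,"x":0,"y":0,"z":0,"wx":0,"wy":0,"wz":0}
  ]
}}

```text
clock: 13.0
ee_pos: [0.5482, -0.0101, 0.0186]
ee_rot: [[0.706, 0.708, 0.0], [0.708, -0.706, 0.0], [0.0, 0.0, -1.0]]
contact_force: [0.5, 0.3, -3.1]
grip_width: 0.164
```

Call:
{"fn": "step_arm", "kwargs": {
  "motion": [
    {"grip":1,"x":0.5,"y":0.5,"z":0,"wx":0,"wy":0,"wz":0},
    {"grip":1,"x":0,"y":0,"z":0,"wx":0,"wy":0,"wz":0}
  ]
}}

```text
clock: 13.2
ee_pos: [0.5486, -0.0101, 0.0185]
ee_rot: [[0.706, 0.708, -0.001], [0.708, -0.706, 0.0], [-0.0, -0.0, -1.0]]
contact_force: [-1.4, -0.6, -3.3]
grip_width: 0.168
```

```bash
python3 snap.py 5
```

```text
13.3 [ 0.5486 -0.0101  0.0185] [-1.1  0.7 -2.7] [0.09 0.22 0.01]
```

View pics/s5.png

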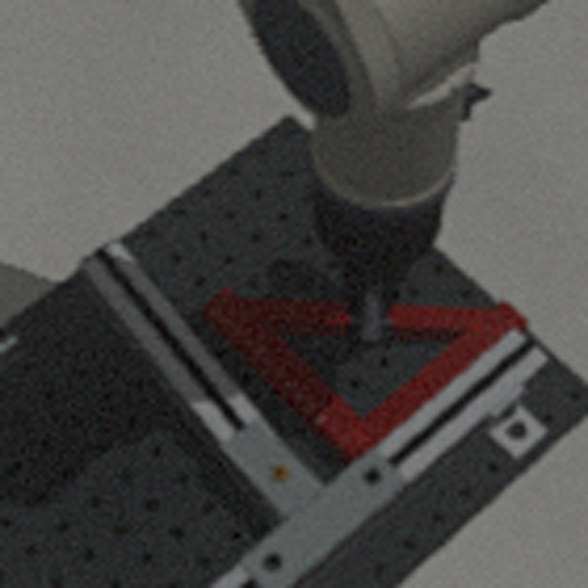

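Call:
{"fn": "step_arm", "kwargs": {
  "motion": [
    {"grip":1,"x":0.4,"y":0.4,"z":0,"wx":0,"wy":0,"wz":0},
    {"grip":1,"x":0,"y":0,"z":0,"wx":0,"wy":0,"wz":0}
  ]
}}

```text
clock: 13.5
ee_pos: [0.5486, -0.0101, 0.0184]
ee_rot: [[0.706, 0.708, -0.002], [0.708, -0.706, 0.0], [-0.001, -0.001, -1.0]]
contact_force: [-3.9, -0.8, -1.1]
grip_width: 0.165
```

```bash
python3 plan.py .5485 -.041 .018 -44.98 10
```

```text
clock 13.5 pos [ 0.5486 -0.0101  0.0184] yang -44.94 F [-3.89 -0.76 -1.1 ] Mo [ 0.06  0.64 -0.04] gw 0.165
tool delta [-22.   21.7   0.4] rotvec [-0.06  0.06  0.04] world T [[0.707, 0.707, 0.0], [0.707, -0.707, 0.0], [0.0, 0.0, -1.0]]
per row [-2.2  2.2  0. ] [-0.01  0.01  0.  ]
```

Call:
{"fn": "step_arm", "kwargs": {
  "motion": [
    {"grip":1,"x":-0.6,"y":-0.6,"z":0,"wx":0,"wy":0,"wz":0},
    {"grip":1,"x":-2.8,"y":2.8,"z":0,"wx":0,"wy":0,"wz":0},
    {"grip":1,"x":-2.8,"y":2.8,"z":0,"wx":0,"wy":0,"wz":0},
    {"grip":1,"x":-2.8,"y":2.8,"z":0,"wx":0,"wy":0,"wz":0},
    {"grip":1,"x":0,"y":0,"z":0,"wx":0,"wy":0,"wz":0}
  ]
}}

```text
clock: 14.0
ee_pos: [0.5486, -0.0227, 0.0186]
ee_rot: [[0.707, 0.708, 0.0], [0.708, -0.707, -0.0], [-0.0, 0.0, -1.0]]
contact_force: [-1.0, -1.3, -3.6]
grip_width: 0.164
```

Call:
{"fn": "step_arm", "kwargs": {
  "motion": [
    {"grip":1,"x":-1.4,"y":1.4,"z":0,"wx":0,"wy":0,"wz":0},
    {"grip":1,"x":-1.4,"y":1.4,"z":0,"wx":0,"wy":0,"wz":0},
    {"grip":1,"x":0,"y":0,"z":0,"wx":0,"wy":0,"wz":0}
  ]
}}

```text
clock: 14.3
ee_pos: [0.5486, -0.0262, 0.0186]
ee_rot: [[0.706, 0.708, 0.0], [0.708, -0.706, -0.0], [-0.0, 0.0, -1.0]]
contact_force: [-0.9, 0.3, -2.6]
grip_width: 0.166
```

Call:
{"fn": "step_arm", "kwargs": {
  "motion": [
    {"grip":1,"x":-1.4,"y":1.4,"z":0,"wx":0,"wy":0,"wz":0},
    {"grip":1,"x":-1.4,"y":1.4,"z":0,"wx":0,"wy":0,"wz":0},
    {"grip":1,"x":0,"y":0,"z":0,"wx":0,"wy":0,"wz":0}
  ]
}}

```text
clock: 14.6
ee_pos: [0.5485, -0.03, 0.0186]
ee_rot: [[0.707, 0.708, -0.0], [0.708, -0.707, 0.0], [0.0, -0.0, -1.0]]
contact_force: [-2.5, 1.0, -2.5]
grip_width: 0.166
```

Call:
{"fn": "step_arm", "kwargs": {
  "motion": [
    {"grip":1,"x":-0.8,"y":0.6,"z":0,"wx":0,"wy":0,"wz":0},
    {"grip":1,"x":-0.7,"y":0.7,"z":0,"wx":0,"wy":0,"wz":0},
    {"grip":1,"x":-0.7,"y":0.7,"z":0,"wx":0,"wy":0,"wz":0},
    {"grip":1,"x":0,"y":0,"z":0,"wx":0,"wy":0,"wz":0}
  ]
}}

```text
clock: 15.0
ee_pos: [0.5484, -0.033, 0.0186]
ee_rot: [[0.706, 0.708, -0.0], [0.708, -0.706, -0.0], [-0.0, -0.0, -1.0]]
contact_force: [-1.5, 1.9, -2.4]
grip_width: 0.168
```

Call:
{"fn": "step_arm", "kwargs": {
  "motion": [
    {"grip":1,"x":-0.7,"y":0.7,"z":0,"wx":0,"wy":0,"wz":0},
    {"grip":1,"x":-0.7,"y":0.7,"z":0,"wx":0,"wy":0,"wz":0},
    {"grip":1,"x":-0.7,"y":0.7,"z":0,"wx":0,"wy":0,"wz":0},
    {"grip":1,"x":0,"y":0,"z":0,"wx":0,"wy":0,"wz":0}
  ]
}}

```text
clock: 15.4
ee_pos: [0.5484, -0.0361, 0.0186]
ee_rot: [[0.706, 0.708, -0.0], [0.708, -0.706, -0.0], [-0.0, 0.0, -1.0]]
contact_force: [-1.4, 1.4, -2.7]
grip_width: 0.167
```

```bash
python3 plan.py .5485 -.041 .018 -44.98 10
```

```text
clock 15.4 pos [ 0.5484 -0.0361  0.0186] yang -44.94 F [-1.43  1.38 -2.68] Mo [ 0.27  0.36 -0.15] gw 0.167
tool delta [-3.4  3.6  0.6] rotvec [0.   0.01 0.04] world T [[0.707, 0.707, 0.0], [0.707, -0.707, 0.0], [0.0, 0.0, -1.0]]
per row [-0.3  0.4  0.1] [0. 0. 0.]
```

Call:
{"fn": "step_arm", "kwargs": {
  "motion": [
    {"grip":1,"x":-0.7,"y":0.7,"z":0,"wx":0,"wy":0,"wz":0},
    {"grip":1,"x":-0.7,"y":0.7,"z":0,"wx":0,"wy":0,"wz":0},
    {"grip":1,"x":0,"y":0,"z":0,"wx":0,"wy":0,"wz":0}
  ]
}}

```text
clock: 15.7
ee_pos: [0.5484, -0.038, 0.0186]
ee_rot: [[0.706, 0.708, -0.0], [0.708, -0.706, -0.0], [-0.0, 0.0, -1.0]]
contact_force: [-2.2, 1.4, -2.6]
grip_width: 0.169
```

Call:
{"fn": "step_arm", "kwargs": {
  "motion": [
    {"grip":1,"x":-0.7,"y":0.7,"z":0,"wx":0,"wy":0,"wz":0},
    {"grip":1,"x":-0.7,"y":0.7,"z":0,"wx":0,"wy":0,"wz":0},
    {"grip":1,"x":0,"y":0,"z":0,"wx":0,"wy":0,"wz":0}
  ]
}}

```text
clock: 16.0
ee_pos: [0.5484, -0.04, 0.0186]
ee_rot: [[0.706, 0.708, -0.0], [0.708, -0.706, -0.0], [-0.0, 0.0, -1.0]]
contact_force: [-2.5, 1.7, -2.9]
grip_width: 0.165
```

Call:
{"fn": "step_arm", "kwargs": {
  "motion": [
    {"grip":1,"x":-0.5,"y":0.5,"z":0,"wx":0,"wy":0,"wz":0},
    {"grip":1,"x":0,"y":0,"z":0,"wx":0,"wy":0,"wz":0}
  ]
}}

```text
clock: 16.2
ee_pos: [0.5482, -0.0403, 0.0185]
ee_rot: [[0.707, 0.708, -0.0], [0.708, -0.707, 0.0], [-0.0, -0.001, -1.0]]
contact_force: [-2.7, 4.3, -2.3]
grip_width: 0.165
```

```bash
python3 plan.py .5485 -.041 .018 -44.98 10
```

```text
clock 16.2 pos [ 0.5482 -0.0403  0.0185] yang -44.95 F [-2.68  4.33 -2.34] Mo [ 0.75  0.35 -0.18] gw 0.165
tool delta [-0.3  0.7  0.5] rotvec [-0.03  0.    0.03] world T [[0.707, 0.707, 0.0], [0.707, -0.707, 0.0], [0.0, 0.0, -1.0]]
per row [-0.   0.1  0.1] [-0.  0.  0.]
```

Call:
{"fn": "step_arm", "kwargs": {
  "motion": [
    {"grip":1,"x":0,"y":0,"z":0.4,"wx":0,"wy":0,"wz":0},
    {"grip":1,"x":0,"y":0,"z":0,"wx":0,"wy":0,"wz":0}
  ]
}}

```text
clock: 16.4
ee_pos: [0.5485, -0.0403, 0.0182]
ee_rot: [[0.706, 0.708, 0.0], [0.708, -0.706, 0.0], [0.0, -0.0, -1.0]]
contact_force: [-2.4, 4.4, -2.4]
grip_width: 0.166
```

Call:
{"fn": "step_arm", "kwargs": {
  "motion": [
    {"grip":1,"x":0.5,"y":0.5,"z":0,"wx":0,"wy":0,"wz":0},
    {"grip":1,"x":0,"y":0,"z":0,"wx":0,"wy":0,"wz":0}
  ]
}}

```text
clock: 16.6
ee_pos: [0.5485, -0.0403, 0.0182]
ee_rot: [[0.706, 0.708, -0.001], [0.708, -0.706, 0.0], [-0.001, -0.001, -1.0]]
contact_force: [-4.9, 3.6, 1.1]
grip_width: 0.169
```

Call:
{"fn": "step_arm", "kwargs": {
  "motion": [
    {"grip":1,"x":-0.3,"y":0.3,"z":0,"wx":0,"wy":0,"wz":0},
    {"grip":1,"x":0,"y":0,"z":0,"wx":0,"wy":0,"wz":0}
  ]
}}

```text
clock: 16.8
ee_pos: [0.5485, -0.0404, 0.0182]
ee_rot: [[0.707, 0.708, -0.001], [0.708, -0.707, 0.001], [-0.0, -0.001, -1.0]]
contact_force: [-4.0, 5.7, 0.3]
grip_width: 0.169
```

```bash
python3 plan.py .5485 -.041 .018 -44.98 10;python3 snap.py 6
```

```text
clock 16.8 pos [ 0.5485 -0.0404  0.0182] yang -44.96 F [-4.03  5.73  0.27] Mo [ 1.2   0.68 -0.15] gw 0.169
tool delta [-0.5  0.4  0.2] rotvec [-0.08  0.02  0.02] world T [[0.707, 0.707, 0.0], [0.707, -0.707, 0.0], [0.0, 0.0, -1.0]]
per row [-0.  0.  0.] [-0.01  0.    0.  ]
16.9 [ 0.5486 -0.0404  0.0182] [-4.8  8.1  0.8] [ 1.18  0.68 -0.08]
```

View pics/s6.png

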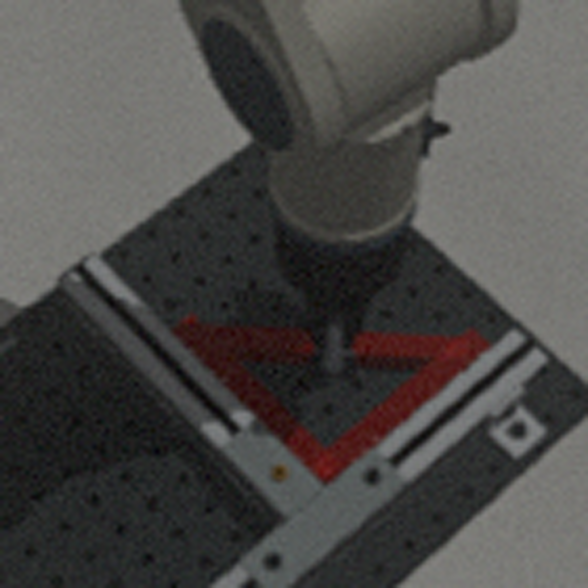

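Call:
{"fn": "step_arm", "kwargs": {
  "motion": [
    {"grip":1,"x":0,"y":0.6,"z":0,"wx":0,"wy":0,"wz":0},
    {"grip":1,"x":0,"y":0,"z":0,"wx":0,"wy":0,"wz":0},
    {"grip":1,"x":0,"y":0,"z":0,"wx":0,"wy":0,"wz":0}
  ]
}}

```text
clock: 17.2
ee_pos: [0.5486, -0.0404, 0.0182]
ee_rot: [[0.707, 0.708, -0.002], [0.708, -0.707, 0.001], [-0.001, -0.002, -1.0]]
contact_force: [-5.5, 10.5, 2.4]
grip_width: 0.171
```

Call:
{"fn": "step_arm", "kwargs": {
  "motion": [
    {"grip":1,"x":0.3,"y":0.6,"z":0,"wx":0,"wy":0,"wz":0},
    {"grip":1,"x":0,"y":0,"z":0,"wx":0,"wy":0,"wz":0},
    {"grip":1,"x":0,"y":0,"z":0,"wx":0,"wy":0,"wz":0}
  ]
}}

```text
clock: 17.5
ee_pos: [0.5486, -0.0404, 0.0182]
ee_rot: [[0.707, 0.708, -0.003], [0.708, -0.707, 0.001], [-0.001, -0.003, -1.0]]
contact_force: [-8.6, 10.6, 4.5]
grip_width: 0.17
```

```bash
python3 plan.py .5485 -.041 .018 -44.98 10
```

```text
clock 17.5 pos [ 0.5486 -0.0404  0.0182] yang -44.96 F [-8.6  10.6   4.54] Mo [ 1.83  1.22 -0.09] gw 0.17
tool delta [-0.5  0.4  0.2] rotvec [-0.19  0.07  0.02] world T [[0.707, 0.707, 0.0], [0.707, -0.707, 0.0], [0.0, 0.0, -1.0]]
per row [-0.  0.  0.] [-0.02  0.01  0.  ]
```

Call:
{"fn": "step_arm", "kwargs": {
  "motion": [
    {"grip":1,"x":0.2,"y":0.6,"z":0,"wx":-0.15,"wy":0.05,"wz":0},
    {"grip":1,"x":0,"y":0,"z":0,"wx":0,"wy":0,"wz":0},
    {"grip":1,"x":0,"y":0,"z":0,"wx":0,"wy":0,"wz":0}
  ]
}}

```text
clock: 17.8
ee_pos: [0.5486, -0.0405, 0.0182]
ee_rot: [[0.707, 0.707, -0.002], [0.707, -0.707, 0.001], [-0.001, -0.002, -1.0]]
contact_force: [-8.4, 12.5, 7.6]
grip_width: 0.17
```

Call:
{"fn": "step_arm", "kwargs": {
  "motion": [
    {"grip":1,"x":0.2,"y":0.8,"z":0,"wx":-0.1,"wy":0,"wz":0},
    {"grip":1,"x":0,"y":0,"z":0,"wx":0,"wy":0,"wz":0},
    {"grip":1,"x":0,"y":0,"z":0,"wx":0,"wy":0,"wz":0}
  ]
}}

```text
clock: 18.1
ee_pos: [0.5486, -0.0405, 0.0182]
ee_rot: [[0.707, 0.707, -0.002], [0.707, -0.707, -0.0], [-0.001, -0.001, -1.0]]
contact_force: [-11.9, 15.3, 10.3]
grip_width: 0.168
```

```bash
python3 plan.py .5485 -.041 .018 -44.98 10
```

```text
clock 18.1 pos [ 0.5486 -0.0405  0.0182] yang -44.98 F [-11.88  15.25  10.28] Mo [ 2.57  1.99 -0.1 ] gw 0.168
tool delta [-0.4  0.3  0.2] rotvec [-0.07  0.08  0.  ] world T [[0.707, 0.707, 0.0], [0.707, -0.707, 0.0], [0.0, 0.0, -1.0]]
per row [-0.  0.  0.] [-0.01  0.01  0.  ]
```

Call:
{"fn": "step_arm", "kwargs": {
  "motion": [
    {"grip":1,"x":0,"y":0,"z":-0.3,"wx":0,"wy":0,"wz":0},
    {"grip":1,"x":0.6,"y":0.6,"z":0,"wx":0,"wy":0,"wz":0},
    {"grip":1,"x":0,"y":0,"z":0,"wx":0,"wy":0,"wz":0},
    {"grip":1,"x":0,"y":0,"z":0,"wx":0,"wy":0,"wz":0}
  ]
}}

```text
clock: 18.5
ee_pos: [0.5486, -0.0405, 0.0182]
ee_rot: [[0.707, 0.707, -0.004], [0.707, -0.707, -0.0], [-0.003, -0.002, -1.0]]
contact_force: [-12.8, 14.7, 9.7]
grip_width: 0.167
```

```bash
python3 plan.py .5485 -.041 .018 -44.98 10; python3 snap.py 7
python3 - <<'E'
from ov import *
s=pickle.load(open("scene7.pkl","rb"));t=pickle.load(open("top7.pkl","rb"))
L=frame(.5356,-.1337,0,.635,-.132,0)+[(pose(.570-.0,-.067,np.pi/2,np.array([[-50,-50,18],[100,-50,18],[-50,100,18]])/1000.,.012),(255,255,0))]
overlay(s,L,(165,165,360,365),3.9,"pics/os7.png"); overlay(t,L,(245,130,375,230),6,"pics/ot7.png")
E
```

```text
clock 18.5 pos [ 0.5486 -0.0405  0.0182] yang -44.97 F [-12.83  14.67   9.7 ] Mo [ 2.51  2.14 -0.07] gw 0.167
tool delta [-0.4  0.3  0.2] rotvec [-0.14  0.15  0.01] world T [[0.707, 0.707, 0.0], [0.707, -0.707, 0.0], [0.0, 0.0, -1.0]]
per row [-0.  0.  0.] [-0.01  0.01  0.  ]
18.6 [ 0.5486 -0.0405  0.0182] [-12.8  14.8   9.1] [ 2.55  2.19 -0.09]
```

View pics/os7.png

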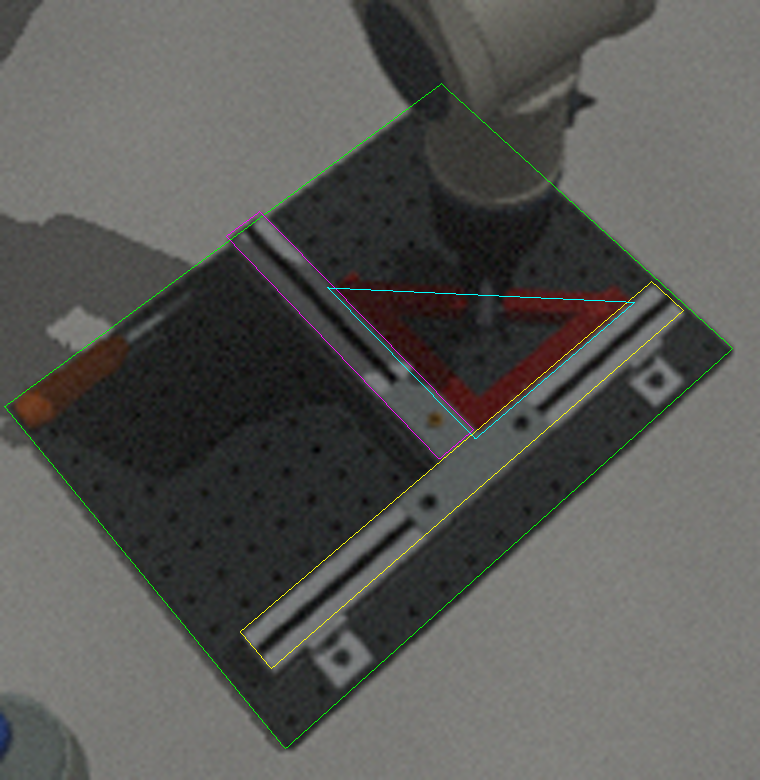

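View pics/ot7.png

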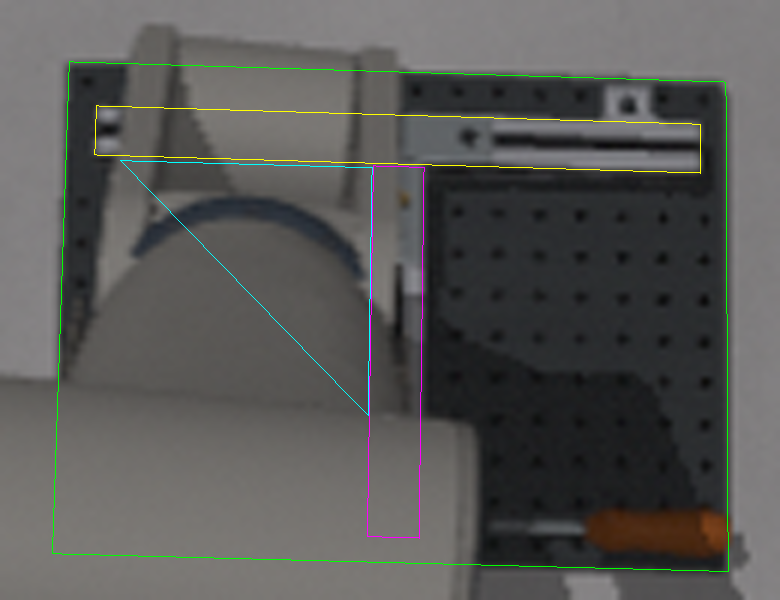

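View pics/s7.png

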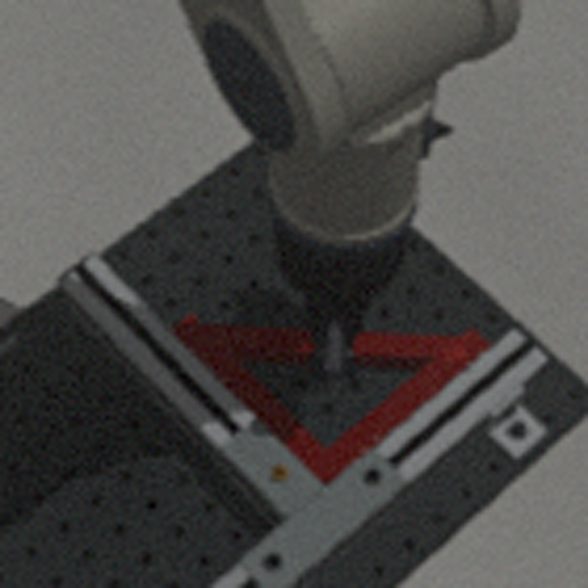

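Call:
{"fn": "step_arm", "kwargs": {
  "motion": [
    {"grip":1,"x":0,"y":0.6,"z":-0.2,"wx":-0.1,"wy":0.1,"wz":0},
    {"grip":1,"x":0.2,"y":0.6,"z":-0.2,"wx":-0.1,"wy":0.1,"wz":0},
    {"grip":1,"x":0,"y":0,"z":0,"wx":0,"wy":0,"wz":0},
    {"grip":1,"x":0,"y":0,"z":0,"wx":0,"wy":0,"wz":0}
  ]
}}

```text
clock: 19.0
ee_pos: [0.5487, -0.0406, 0.0182]
ee_rot: [[0.707, 0.707, -0.0], [0.707, -0.707, 0.001], [0.0, -0.001, -1.0]]
contact_force: [-14.3, 19.0, 8.0]
grip_width: 0.166
```

```bash
python3 plan.py .5485 -.041 .018 -44.98 10
```

```text
clock 19.0 pos [ 0.5487 -0.0406  0.0182] yang -45.0 F [-14.34  19.03   8.05] Mo [ 3.17  2.45 -0.07] gw 0.166
tool delta [-0.4  0.2  0.2] rotvec [-0.04 -0.02 -0.02] world T [[0.707, 0.707, 0.0], [0.707, -0.707, 0.0], [0.0, 0.0, -1.0]]
per row [-0.  0.  0.] [-0. -0. -0.]
```

Level again. I'll push a little more towards the rail and then watch for drift.

Call:
{"fn": "step_arm", "kwargs": {
  "motion": [
    {"grip":1,"x":0.5,"y":0.5,"z":-0.1,"wx":0,"wy":0,"wz":0},
    {"grip":1,"x":0.4,"y":0.4,"z":-0.1,"wx":0,"wy":0,"wz":0},
    {"grip":1,"x":0,"y":0,"z":0,"wx":0,"wy":0,"wz":0},
    {"grip":1,"x":0,"y":0,"z":0,"wx":0,"wy":0,"wz":0}
  ]
}}

```text
clock: 19.4
ee_pos: [0.5486, -0.0406, 0.0182]
ee_rot: [[0.707, 0.707, -0.003], [0.707, -0.707, 0.001], [-0.001, -0.003, -1.0]]
contact_force: [-18.5, 19.4, 10.4]
grip_width: 0.17
```

Call:
{"fn": "step_arm", "kwargs": {
  "motion": [
    {"grip":1,"x":0,"y":0,"z":0,"wx":0,"wy":0,"wz":0},
    {"grip":1,"x":0,"y":0,"z":0,"wx":0,"wy":0,"wz":0},
    {"grip":1,"x":0,"y":0,"z":0,"wx":0,"wy":0,"wz":0},
    {"grip":1,"x":0,"y":0,"z":0,"wx":0,"wy":0,"wz":0},
    {"grip":1,"x":0,"y":0,"z":0,"wx":0,"wy":0,"wz":0}
  ]
}}

```text
clock: 19.9
ee_pos: [0.5487, -0.0406, 0.0182]
ee_rot: [[0.707, 0.707, -0.003], [0.707, -0.707, 0.001], [-0.001, -0.003, -1.0]]
contact_force: [-17.8, 18.2, 9.7]
grip_width: 0.167
```

```bash
python3 plan.py .5485 -.041 .018 -44.98 10; python3 snap.py 8
python3 - <<'E'
from ov import *
s=pickle.load(open("scene8.pkl","rb"))
w=(247,222,330,278)
# upright angle: bright edge fit by overlays at several angles -> correlate upright top face
import numpy as np
g=s["pixels"].astype(float).mean(2)
# upright -y side edge (top face) contrast for angle & offset
best=[]
for a in np.arange(-.03,.031,.005):
  for dy in np.arange(-.004,.0041,.001):
    d=np.linspace(-.17,-.05,80); 
    def line(off): 
        P=pose(.596,-.1315+dy,a,np.c_[d,np.full(80,off),np.full(80,.042)]); u=proj(s,P).astype(np.float32)
        return cv2.remap(g.astype(np.float32),u[:,0][None],u[:,1][None],cv2.INTER_LINEAR)[0]
    # dark slot along the centre
    best.append((np.median(line(0.0))-.5*np.median(line(.009))-.5*np.median(line(-.009)),a,dy))
print(sorted(best)[:6])
E
```

```text
clock 19.9 pos [ 0.5487 -0.0406  0.0182] yang -44.99 F [-17.76  18.15   9.72] Mo [ 3.16  2.95 -0.04] gw 0.167
tool delta [-0.4  0.2  0.2] rotvec [-0.15  0.08 -0.01] world T [[0.707, 0.707, 0.0], [0.707, -0.707, 0.0], [0.0, 0.0, -1.0]]
per row [-0.  0.  0.] [-0.01  0.01 -0.  ]
20.0 [ 0.5486 -0.0406  0.0182] [-18.1  18.8  11.2] [ 3.13  3.05 -0.07]
[(np.float32(-51.99138), np.float64(-0.004999999999999994), np.float64(-0.001)), (np.float32(-51.690918), np.float64(6.938893903907228e-18), np.float64(0.0)), (np.float32(-51.677895), np.float64(-0.014999999999999996), np.float64(-0.002)), (np.float32(-51.53825), np.float64(0.0050000000000000044), np.float64(0.0)), (np.float32(-51.351242), np.float64(-0.009999999999999995), np.float64(-0.001)), (np.float32(-51.19515), np.float64(-0.009999999999999995), np.float64(-0.002))]
```

View pics/s8.png

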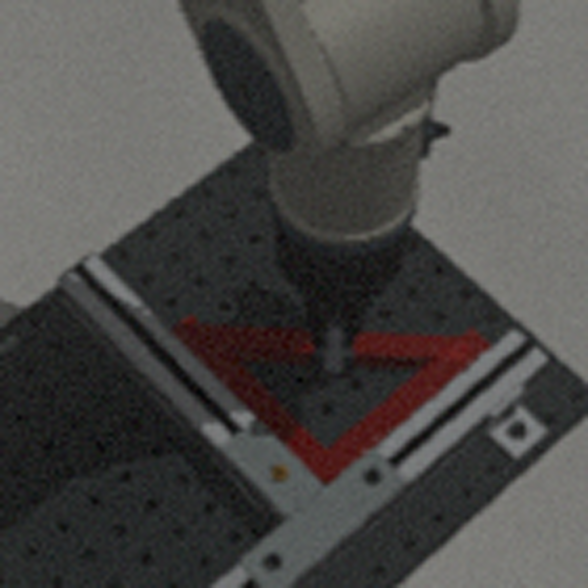

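Run:
```python
from workcell import arm
print(arm.close_job()); o=arm.observe(); print(o["clock"],o["ee_pos"],o["contact_force"],o["grip_width"])
```

```text
the job is handed in; nothing more can be done
None
the job is handed in; nothing more can be done
```

I gripped the middle red square by its brace, laid it flat in the left corner (the side the upright leaned towards), and pushed it home in small steps. One leg went against the rail first, then the other swung the upright square. I handed the job in at about 20 s, still gripping and pressing.

**Force:** the last reading was about 18 N towards the rail, 18 N towards the upright and 10 N down, with almost no twist about the vertical. It held steady through half a second without moving.

**Position:** the square's turn stayed within about 0.06° of what I read when it first met the rail. From the scene image, the upright measured 0 ± 0.005 rad from square, and I saw no gap along either leg.

**Checks that were weak or off:**
- **Rail position:** the rail was about 4 mm farther away than the pictures suggested, so I went by the contact force instead.
- **Tool tilt:** the gripper ended about 0.15–0.2° off vertical under load.
- **Top view:** the arm hid the corner from the top camera, so the flush check rests on the scene camera and the force readings.
- **Other objects:** I compared no other objects before and after. The only contacts I felt were with the bench, board, rail and upright.

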